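Set out a pour-over coffee with its serving board

ROBOT

A 6-joint arm with a two-finger parallel gripper is mounted at the origin on a cart in front of the work surface, level with it; the furniture and walls round the work are solid. World frame = base frame: x ahead of the robot, y to its left, z up, the work surface at z = 0. Lengths are in mm, angles in rad, forces in N, time in s.
With the tool pointing down it reaches from about 350 to 775 mm from the base axis. Payload 7.3 kg.
Tool frame: the origin (TCP) lies at the very end of the fingers, on their centre line; the grasp point (between the pads) lies 19 mm behind it; z points along the fingers, y is the line along which they close (so a half turn about z gives the same grasp; the last joint's range is limited). The gripper opens to 92 mm and grips with 3 to 60 N. Pads are 19 mm wide; open, the fingers measure 130 mm over their backs; the gripper's body (75 mm by 190 mm) begins 47 mm behind the grasp point.
Start: joints at [1.035, 0.342, 1.524, -0, 1.275, -0.146], TCP at [199.489, 485.643, 226.741] pointing down, gripper open.
Joint ranges: [-2.53, 2.53], [-0.77, 2.02], [0.04, 2.7], [-1, 4.14], [0.28, 2.66], [-3.11, 3.11]. Speed limits (rad/s): [2.57, 2.57, 3.14, 3.14, 3.14, 3.14].

INTERFACE

Orientations are given as [roll, pitch, yaw] about the fixed x, y, z axes, in that order (R = Rz(yaw) Ry(pitch) Rx(roll)).
In Python, from plant import get_obs, vision, workorder gives the robot as it stands.
- The arm moves only by the shell command python3 -m pendant 'ROWS' [OPENING]. ROWS is a JSON object of lists of equal length, an entry for each row: "dp": the shift along the tool's x, y, z in m, a list of three; "rotation": the turn, a rotation vector about the tool's x, y, z in rad, a list of three. A call has 1 to 8 rows; each row is the pose to reach, as a shift and turn from the pose commanded when the call began, along the tool's axes at that moment; what a row does not reach only later rows make up. A row lasts 1/8 s, in which the tool goes at most 62.5 mm and 10.7 degrees, less where a joint would pass 70% of its speed; a pose out of reach is approached as far as the arm can. A call with a gripper value outside its range is refused whole. OPENING is the finger opening in m, from 0 to 0.0918, set as the call begins (- or left out, the last holds). The fingers move at their own pace and stop on an object; the grip force is fixed at half the most. Time passes only in rows, so rows that repeat a pose let the fingers close. It gives the time, the measured TCP pose, the force, the opening and the grip force at its end, in the units of the state.
- get_obs(): the state, without advancing time (a new reading comes with each control period).
- vision.capture(name): name is "side" or "top" or "wrist"; returns a dict with "pixels" (400x640x3 uint8, red, green, blue), "vfov" (degrees; the focal length in pixels is half the picture's height over the tangent of half this angle, whatever the lens; pixels are square), "cx", "cy" (the principal point, pixels), "pose" (4x4, takes a point from camera to world coordinates); the wrist camera has in their place "T_tool_cam" (4x4, takes a point from camera to tool coordinates, whose origin is the TCP and whose axes are the flange's). Camera axes: x right, y up, looking along -z (the intrinsics and any distortion apply to the point x, -y, -z); pixel columns grow to the right and rows downward; lengths in mm; the calibration is good to about 2 mm. A picture is of the moment at which its call begins: read the wrist's pose just before it. There is no depth.
- workorder.close_job(): hands the job in; it is judged then, once.
The state is a dict: "time": time; "joint_positions": joint angles; "dq": joint speeds; "tau": joint torques, N m; "tool_pos": TCP position; "tcp_rot": TCP orientation; "contact_force": force on the tool from outside, world axes, zero at the start; "moment": the same for the moment, N m; "grip_width": finger opening in mm; "finger_force": force on a finger pad.
Only numpy, scipy, OpenCV 4.12 (cv2) and the standard library are available. Lean on these libraries where they do the work, as an engineer would, in place of code of your own. Each camera call takes 0.05 s, during which the arm holds its last target. There are 200 camera calls.

TASK

Set out a pour-over coffee for a guest: stand the dotted mug in the middle of the coffee scale's square platform, and seat the white dripper centrally on top of the mug, its collar inside the mug's mouth and its flange flat on the rim. On the oak board lay the teaspoon, hollow side up, down in the long groove at the front, and behind it stand the small glass in the left round hollow and the gold-capped spice jar in the right one, as you see them from the robot. Everything ends upright, fully down in its place and let go; tip nothing over and leave the other things where they stand.

Things in the scene. Friction and masses are not known exactly. Their poses are not given: they have to be found in the camera images.
- mug: Cream mug with dots, blue inside, open, 87 mm across, 97 mm high, about 0.3 kg. Origin on its underside, NOT on the round body's axis, which is at x 0, y +14.5 mm in its frame; z up. Handle along its -y: a loop 12 mm thick (along x), y -35 to -59 mm, top at z 88; lift by pinching it from above across x at y -49, z 62 mm, about 80 N.
- dripper: White ceramic coffee dripper, 0.16 kg: open cone 105 mm wide, 80 mm high. Origin: centre of the underside of its collar (41 mm wide, z 0 to 9 mm); on it a flange 99 mm wide, underside at z 9. Seated, the flange lies on the mug's rim: origin 88 mm above the mug's underside, on its axis. Handle loop along its -y, 12 mm thick (along x), to y -82, top z 70: pinch from above at y -73, z 50, 80 N.
- teaspoon: Steel teaspoon lying flat, hollow side up, 130 x 27 x 11 mm. Origin on its underside at the middle of its length; its long axis is its own x. Pinch it from above across its middle (closing along its y), where the fingers stop 20 mm apart, with the fingertips 2 to 4 mm above the worktop, about 40 N. Its bowl is at its +x end. Either way round in the groove will do.
- glass: Small clear drinking glass standing upright: foot 38 mm across, rim 49 mm, 62 mm high. Origin at the centre of its foot, z up. Grip it round the outside at about z = 45 mm with about 25 N.
- cinnamon: Gold-capped spice jar with brown contents, 44 mm across, 100 mm high, standing upright. Origin at the centre of its underside, z up. (The red-capped jar is another one.)
- scale: Coffee scale, fixed: flat black body 142 x 122 mm with a display strip along the side towards the robot; behind it the weighing platform, 108 x 112 mm, steel with a dark mat, its top 24 mm above the worktop. Origin at worktop height under the CENTRE OF THE PLATFORM; x points away from the display, y to the left.
- board: Small oak board, fixed, 132 x 168 x 16 mm, with hollows 6 mm deep (floors 10 mm above the worktop). Origin at worktop height under its centre, x away from the robot, y left. In its frame: groove 35 x 145 mm along y, centre x -40, y 0 mm (front edge); behind it two equal round hollows 51 mm across, the left at x +28, y +40 mm, the right at x +28, y -40 mm.
- red_jar: Bystander: red-capped spice jar, 45 mm across, 108 mm high, right of the work. Stays where it is.
- sugar_jar: Bystander: squat glass jar with brown lid and amber contents, 65 mm across, 86 mm high, behind the work. Stays where it is.
Mind the look-alikes: they are no part of the job. What is shaped like the cinnamon but pink, purple or turquoise is not meant.

How it is judged (in metres and radians):
At the end, for the whole second after the job is handed in: Mug upright on the platform (axis within 15 mm of its centre); dripper level on the mug's rim (within 12 mm of its axis); spoon flat in the groove (10 mm across, 12 mm along, 7 deg); glass in the left and gold-capped jar in the right hollow (within 9 mm); heights within 4 mm; all at rest, let go (x of scale in the frame of mug between -0.015 and 0.015 m and y of scale in the frame of mug between -0.0005 and 0.0295 m and z of mug in the frame of scale between 0.02 and 0.028 m and x of dripper in the frame of mug between -0.012 and 0.012 m and y of dripper in the frame of mug between 0.0025 and 0.0265 m and z of dripper in the frame of mug between 0.084 and 0.092 m and x of teaspoon in the frame of board between -0.05 and -0.03 m and y of teaspoon in the frame of board between -0.012 and 0.012 m and z of teaspoon in the frame of board between 0.006 and 0.014 m and angle between the x axis of teaspoon and the y axis of board, either way round below 0.12 rad and angle between teaspoon's own z axis and vertical below 0.2 rad and x of glass in the frame of board between 0.019 and 0.037 m and y of glass in the frame of board between 0.031 and 0.049 m and z of glass in the frame of board between 0.006 and 0.014 m and x of cinnamon in the frame of board between 0.019 and 0.037 m and y of cinnamon in the frame of board between -0.049 and -0.031 m and z of cinnamon in the frame of board between 0.006 and 0.014 m and angle between each of mug, dripper, glass, cinnamon's own z axis and vertical below 0.07 rad and linear speed of each of mug, dripper, teaspoon, glass, cinnamon below 0.02 m/s and contact force between each of mug, dripper, teaspoon, glass, cinnamon and the fingers below 0.2 N); the robot touches nothing.
It fails at once if the mug, the dripper, the glass or the gold-capped jar is tipped over (angle between any of mug, dripper, glass, cinnamon's own z axis and vertical above 0.6 rad).
It fails at once if the red-capped jar or the jar with amber contents is moved (distance of any of red_jar, sugar_jar from where it was at the start of the episode above 0.025 m).
It also fails if it takes over 131 s, if anything falls off the work surface, if the arm or the gripper's body presses on something with over 40 N, if the wrist force passes 120 N, or if a joint passes its speed limit or range.

## Working session

There is one attempt and no reset: what is moved stays moved. The work goes in short steps, Python scripts to look and compute and a shell command to move; the robot and the scene stay as the last step left them, time stands still between calls to the robot, and variables do not carry over. Pictures are saved under pics/ and viewed, at most 14 in all, crops included, and the job is handed in when it is done.

```bash
ls; mkdir -p pics; cat > h.py <<'E'
import numpy as np,cv2
from plant import get_obs,vision,workorder
def cap(n):
    o=get_obs(); c=vision.capture(n); c['obs']=o; return c
def save(c,f): cv2.imwrite('pics/'+f,c['pixels'][:,:,::-1])
E
python3 - <<'E'
from h import *
for n in('top','side'):
    c=cap(n); save(c,n+'0.png'); print({k:v for k,v in c.items() if k not in('pixels','obs')})
    np.savez(n+'0.npz',**{k:v for k,v in c.items() if k!='obs'})
print(get_obs())
E
```

```text
pics
{'vfov': 44.61231442225581, 'cx': 323.8723622981699, 'cy': 199.86860826496172, 'pose': array([[-2.03970798e-02,  9.93000723e-01, -1.16333671e-01,
         4.08825503e+02],
       [-9.99600935e-01, -1.79801983e-02,  2.17872447e-02,
         6.76853620e+00],
       [ 1.95430472e-02,  1.16731642e-01,  9.92971194e-01,
         1.26281531e+03],
       [ 0.00000000e+00,  0.00000000e+00,  0.00000000e+00,
         1.00000000e+00]])}
{'vfov': 57.060238874309825, 'cx': 315.45293669905794, 'cy': 197.02105814266213, 'pose': array([[-9.96560495e-01,  2.90777893e-02, -7.75993696e-02,
         4.86992526e+02],
       [-8.17098798e-02, -5.00832064e-01,  8.61679023e-01,
         8.21215021e+02],
       [-1.38085314e-02,  8.65055909e-01,  5.01485392e-01,
         5.09569284e+02],
       [ 0.00000000e+00,  0.00000000e+00,  0.00000000e+00,
         1.00000000e+00]])}
{'time': 0.1, 'joint_positions': array([ 1.03502522e+00,  3.42648778e-01,  1.52490319e+00, -2.22138719e-05,
        1.27539586e+00, -1.46004314e-01]), 'dq': array([ 1.42702942e-03, -8.49137800e-04, -1.27809707e-03, -4.38876537e-05,
        5.72649097e-04,  2.09621525e-03]), 'tau': array([ 2.12229810e-03, -4.32004845e+01, -2.44694763e+01,  7.20178569e-02,
        5.26496745e-02, -3.35208085e-05]), 'tool_pos': array([199.29054205, 485.32062876, 226.12306316]), 'tcp_rot': array([-3.14024882e+00, -1.76140904e-04,  2.75183222e+00]), 'contact_force': array([-0.17252633, -0.06523735,  0.45684973]), 'moment': array([ 0.00877584,  0.03018307, -0.0328351 ]), 'finger_force': 0.0, 'grip_width': 92.09918045246557}
```

View pics/top0.png

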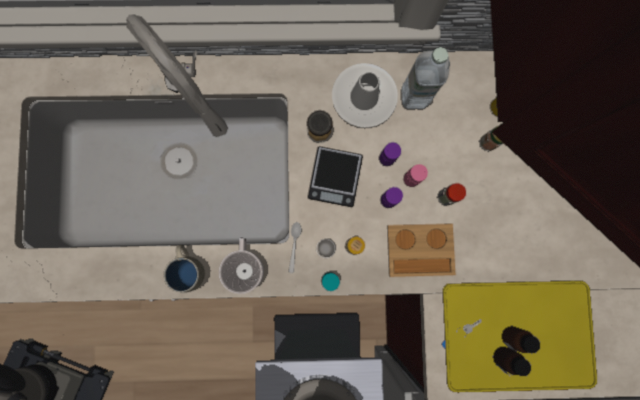

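View pics/side0.png

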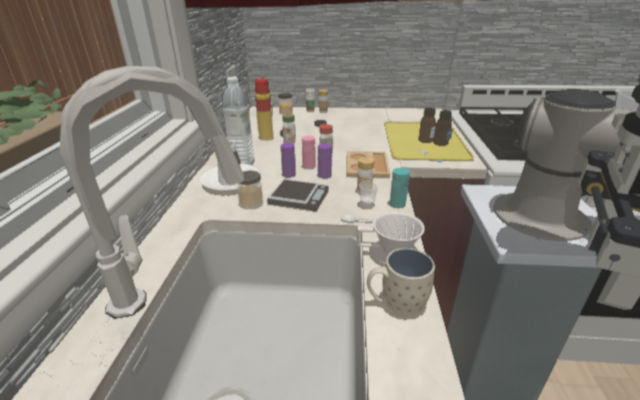

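The top view shows the mug at about (182,274), dripper (241,270), teaspoon (295,247), glass (327,247), scale (336,177) and board (421,250). There are several jars of the same shape: gold (356,244), teal (331,281), pink (416,175), and purple (391,154) and (392,197). The gold/yellow-capped one at (356,244) fits the description. I'll enlarge to confirm.

```bash
python3 - <<'E'
import cv2
a=cv2.imread('pics/top0.png')
cv2.imwrite('pics/c1.png',cv2.resize(a[225:300,270:370],None,fx=8,fy=8,interpolation=cv2.INTER_CUBIC))
b=a[140:300,300:470]; 
cv2.imwrite('pics/c2.png',cv2.resize(b,None,fx=3.75,fy=3.75,interpolation=cv2.INTER_CUBIC))
cv2.imwrite('pics/c3.png',cv2.resize(a[230:305,155:275],None,fx=6.5,fy=6.5,interpolation=cv2.INTER_CUBIC))
E
```

```text
(no output)
```

View pics/c1.png

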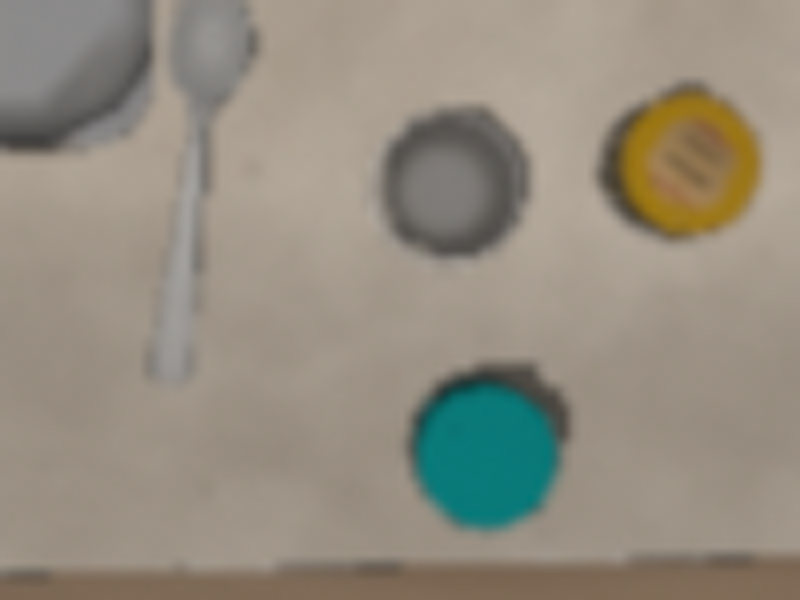

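View pics/c2.png

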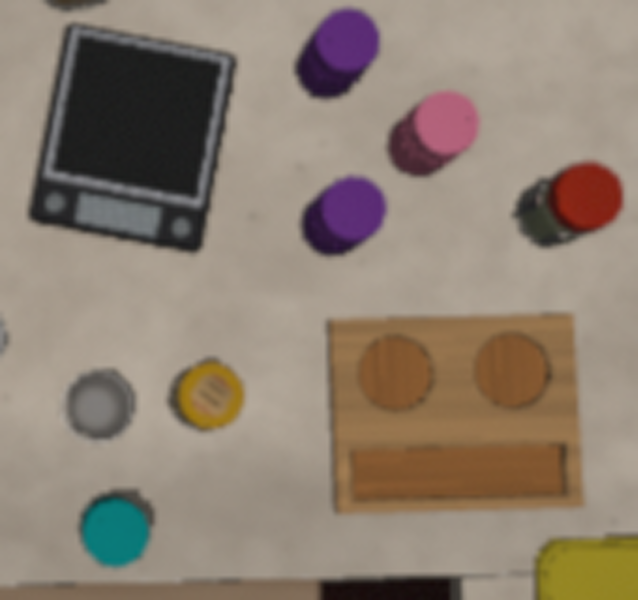

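View pics/c3.png

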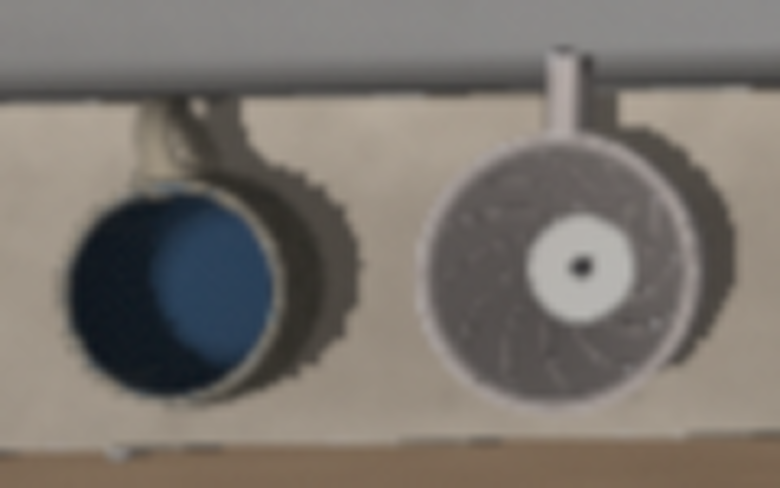

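The crop confirms the jar with the gold cap and label at c1 (690,165), and the teal one at (485,455). Next I'll convert the pixels I read into positions.

```bash
cat >> h.py <<'E'
def ray(c,u,v,z,pose=None):
    f=200/np.tan(np.radians(c['vfov'])/2); P=c['pose'] if pose is None else pose
    d=P[:3,:3]@np.array([(u-c['cx'])/f,-(v-c['cy'])/f,-1]); o=P[:3,3]
    return (o+d*(z-o[2])/d[2])[:2]
def proj(c,p,pose=None):
    f=200/np.tan(np.radians(c['vfov'])/2); P=c['pose'] if pose is None else pose
    q=P[:3,:3].T@(np.array(p,float)-P[:3,3]); return np.array([c['cx']+f*q[0]/-q[2],c['cy']-f*q[1]/-q[2]])
E
python3 - <<'E'
from h import *
c=dict(np.load('top0.npz'))
def P(n,off,s,z,*pts):
    r=[ray(c,(u+.5)/s-.5+off[0],(v+.5)/s-.5+off[1],z) for u,v in pts]
    print(n,z,[x.round(1).tolist() for x in r]); return np.array(r)
A,B,C=((270,225),8),((300,140),3.75),((155,230),6.5)
P('glass',*A,62,(454,182));P('cin',*A,100,(690,165));P('teal',*A,100,(485,455))
P('spoon end/neck/bowl',*A,5,(171,378),(203,110),(212,40))
r=P('plat',*B,24,(68,28),(235,57),(200,206),(45,180));print(r.mean(0),[np.linalg.norm(r[i]-r[i-1]) for i in range(4)])
r=P('body',*B,20,(68,22),(237,57),(198,250),(30,218))
r=P('board',*B,16,(328,320),(573,314),(583,505),(337,512));print(r.mean(0),[np.linalg.norm(r[i]-r[i-1]) for i in range(4)])
P('hol',*B,16,(396,372),(512,370));r=P('groove',*B,16,(351,450),(563,443),(567,496),(352,500));print(r.mean(0))
P('mugrim',*C,97,(177,292));P('mughandle',*C,88,(165,140))
P('drip',*C,80,(559,272));P('driph',*C,70,(566,52));P('dripbase',*C,5,(582,267))
P('sugar',(0,0),1,86,(320,120));P('purple1,2,pink,red',(0,0),1,100,(393,150),(393.5,196),(418,173),(456,192))
for q in range(1):pass
E
```

```text
glass 62 [[432.3, -23.2]]
cin 100 [[435.1, -92.5]]
teal 100 [[351.3, -29.7]]
spoon end/neck/bowl 5 [[373.0, 67.0], [458.0, 55.6], [480.5, 52.4]]
plat 24 [[691.9, -7.4], [669.6, -122.4], [566.3, -95.3], [586.1, 10.3]]
[628.49468213 -53.69539784] [np.float64(107.25853619354837), np.float64(117.12905729579897), np.float64(106.81850482564259), np.float64(107.51954606125429)]
body 20 [[697.1, -7.5], [670.5, -124.2], [536.5, -93.5], [560.6, 21.1]]
board 16 [[487.1, -181.6], [488.0, -350.3], [358.3, -350.5], [357.1, -183.0]]
[ 422.62914322 -266.35071191] [np.float64(129.99738821315194), np.float64(168.77530610683823), np.float64(129.73211527927316), np.float64(167.45649463210577)]
hol 16 [[450.7, -226.8], [450.5, -306.4]]
groove 16 [[398.5, -194.1], [400.3, -339.0], [364.5, -339.9], [364.9, -193.5]]
[ 382.06740195 -266.60666885]
mugrim 97 [[374.7, 319.0]]
mughandle 88 [[429.7, 326.5]]
drip 80 [[378.6, 183.8]]
driph 70 [[459.8, 182.6]]
dripbase 5 [[378.4, 186.0]]
sugar 86 [[746.1, -13.5]]
purple1,2,pink,red 100 [[664.4, -189.8], [551.4, -186.8], [606.6, -248.5], [558.4, -338.8]]
```

```bash
cat >> h.py <<'E'
from scipy.spatial.transform import Rotation as R
def Rt(o): return R.from_euler('xyz',o['tcp_rot']).as_matrix()
def go(*targets):
    "targets (x,y,z,yaw) mm/rad, tool down -> dp m, rotvec in the tool axes of now"
    o=get_obs(); M=Rt(o)
    for x,y,z,yaw in targets:
        d=M.T@(np.array([x,y,z])-o['tool_pos'])/1000
        r=R.from_matrix(M.T@R.from_euler('xyz',[np.pi,0,yaw]).as_matrix()).as_rotvec()
        print('dp',d.round(4).tolist(),'rot',r.round(3).tolist())
def wcap():
    c=cap('wrist'); T=np.eye(4); T[:3,:3]=Rt(c['obs']); T[:3,3]=c['obs']['tool_pos']; c['pose']=T@c['T_tool_cam']; return c
E
python3 - <<'E'
from h import *
go((400,325,260,np.pi))
c=wcap();print(c['T_tool_cam'].round(2),c['vfov'],[k for k in c])
E
```

```text
dp [-0.2466, -0.0721, -0.0338] rot [-0.001, -0.0, -0.39]
[[   0.      0.96    0.27   72.21]
 [   1.     -0.     -0.      1.56]
 [  -0.      0.27   -0.96 -157.34]
 [   0.      0.      0.      1.  ]] 62.67442307661201 ['pixels', 'vfov', 'cx', 'cy', 'T_tool_cam', 'obs', 'pose']
```

```bash
python3 -m pendant '{"dp":[[-0.062,-0.018,-0.0085],[-0.123,-0.036,-0.017],[-0.185,-0.054,-0.025],[-0.2466,-0.0721,-0.0338],[-0.2466,-0.0721,-0.0338],[-0.2466,-0.0721,-0.0338]],"rotation":[[0,0,-0.1],[0,0,-0.2],[0,0,-0.3],[-0.001,0,-0.39],[-0.001,0,-0.39],[-0.001,0,-0.39]]}' 0.06
python3 - <<'E'
from h import *
c=wcap();save(c,'w1.png');np.savez('w1.npz',**{k:v for k,v in c.items() if k!='obs'})
print(proj(c,(375,319,97)),proj(c,(437,327,88)),proj(c,(379,185,80)))
E
```

```text
time: 0.9
tool_pos: [400.2, 325.0, 260.2]
tcp_rot: [3.141, -0.001, 3.14]
contact_force: [-0.8, -0.3, 0.2]
grip_width: 60.4
finger_force: 0.0
[308.65893872 159.46682902] [316.85784021 216.86405913] [179.08346818 161.07560101]
```

View pics/w1.png

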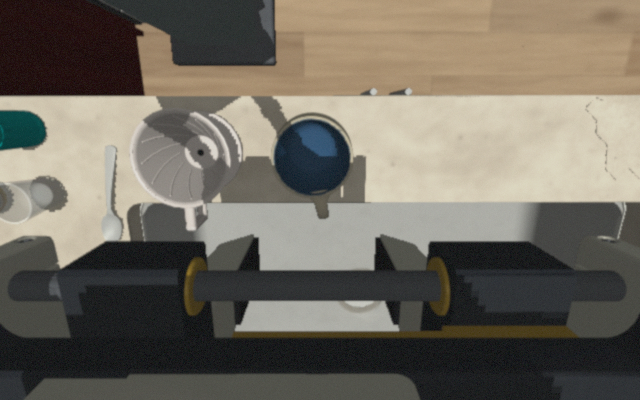

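The wrist view has world x running down and y to the right. It shows the mug rim centred near (313,155), its handle near (320,205), and the dripper at left near (186,157) with its handle at (195,218). I'll fit these more closely in crops.

```bash
python3 - <<'E'
import cv2
a=cv2.imread('pics/w1.png')
cv2.imwrite('pics/c4.png',cv2.resize(a[100:240,120:360],None,fx=3.33,fy=3.33,interpolation=cv2.INTER_CUBIC))
E
```

```text
(no output)
```

View pics/c4.png

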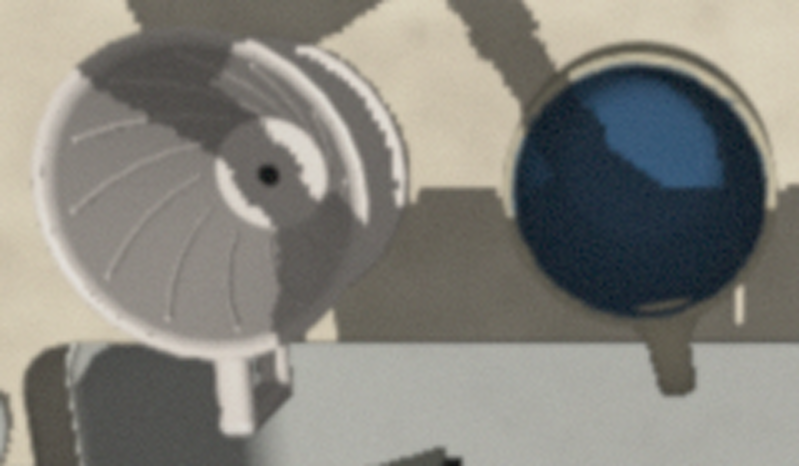

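```bash
python3 - <<'E'
from h import *
c=dict(np.load('w1.npz'))
g=lambda u,v:((u+.5)/3.33-.5+120,(v+.5)/3.33-.5+100)
t=dict(np.load('top0.npz')); k=lambda u,v:((u+.5)/6.5-.5+155,(v+.5)/6.5-.5+230)
m=ray(c,*g(641,191),97);print('mug',m)
for z in(88,70,60):print('mughandle',z,ray(c,*g(675,390),z),ray(c,*g(662,328),z),ray(t,*k(150,110),z))
d=ray(c,*g(201,194),80);print('drip',d,ray(c,*g(237,430),70),ray(c,*g(234,360),70),'base',ray(c,*g(270,173),9))
print('diam',[np.linalg.norm(ray(c,*g(*a),97)-ray(c,*g(*b),97)) for a,b in(((503,190),(776,190)),((641,60),(641,322)))], np.linalg.norm(ray(c,*g(33,190),80)-ray(c,*g(370,190),80)))
E
```

```text
mug [372.59714221 322.41803168]
mughandle 88 [436.89871113 332.7975404 ] [416.56568802 328.66357537] [440.77477804 332.16680031]
mughandle 70 [442.80981453 333.14033457] [421.36633017 328.78059849] [441.26429068 337.15240842]
mughandle 60 [446.09376087 333.33077578] [424.03335359 328.84561134] [441.53624214 339.92219071]
drip [375.73290167 186.32198488] [456.84834308 185.37364813] [432.20137876 186.92677039] base [377.8397788  183.36193918]
diam [np.float64(80.0075137638329), np.float64(76.89517044981916)] 103.92989140611147
```

```bash
python3 - <<'E'
from h import *
go((436,331,160,np.pi+.157),(436,331,43,np.pi+.157))
E
```

```text
dp [-0.0367, 0.0053, 0.1001] rot [0.001, -0.001, -0.157]
dp [-0.0368, 0.0052, 0.2171] rot [0.001, -0.001, -0.157]
```

```bash
python3 -m pendant '{"dp":[[-0.0367,0.0053,0.04],[-0.0367,0.0053,0.08],[-0.0367,0.0053,0.1],[-0.0367,0.0053,0.13],[-0.0367,0.0053,0.165],[-0.0367,0.0053,0.2],[-0.0367,0.0053,0.2171],[-0.0367,0.0053,0.2171]],"rotation":[[0.001,-0.001,-0.157],[0.001,-0.001,-0.157],[0.001,-0.001,-0.157],[0.001,-0.001,-0.157],[0.001,-0.001,-0.157],[0.001,-0.001,-0.157],[0.001,-0.001,-0.157],[0.001,-0.001,-0.157]]}' 
python3 -m pendant '{"dp":[[0,0,0],[0,0,0],[0,0,0],[0,0,0],[0,0,0],[0,0,0]],"rotation":[[0,0,0],[0,0,0],[0,0,0],[0,0,0],[0,0,0],[0,0,0]]}' 0.0
python3 - <<'E'
from h import *
c=cap('side');save(c,'s1.png')
E
```

```text
time: 1.95
tool_pos: [434.7, 331.6, 42.1]
tcp_rot: [-3.14, -0.002, -2.982]
contact_force: [0.0, 0.2, 0.6]
grip_width: 60.3
finger_force: 0.0
time: 2.7
tool_pos: [437.0, 330.9, 43.6]
tcp_rot: [3.141, 0.002, -2.985]
contact_force: [-0.4, 1.4, 0.8]
grip_width: 12.1
finger_force: 29.3
```

View pics/s1.png

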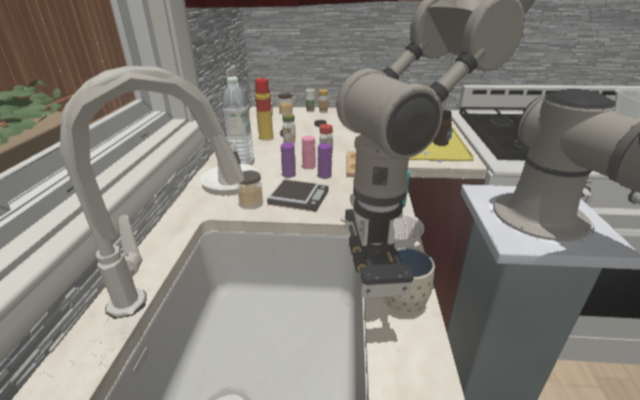

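```bash
python3 -m pendant '{"dp":[[0,0,-0.008],[0,0,-0.025],[0,0,-0.045],[0,0,-0.07],[0,0,-0.095],[0,0,-0.115],[0,0,-0.125],[0,0,-0.125]],"rotation":[[0,0,0],[0,0,0],[0,0,0],[0,0,0],[0,0,0],[0,0,0],[0,0,0],[0,0,0]]}'
python3 - <<'E'
from h import *
c=cap('side');cv2.imwrite('pics/s2.png',cv2.resize(c['pixels'][180:330,300:480,::-1],None,fx=3.3,fy=3.3))
# target: yaw such that handle points +x rotated by a; axis at (628.5,-53.7)
for a in(0,.157):
    y=np.pi+a; x=628.5+64*np.cos(a); yy=-53.7+64*np.sin(a)
    print(a); go((x,yy,170,y),(x,yy,67,y))
E
```

```text
time: 3.75
tool_pos: [436.9, 330.8, 168.8]
tcp_rot: [3.141, 0.002, -2.984]
contact_force: [0.0, 0.5, -2.6]
grip_width: 12.0
finger_force: 29.5
0
dp [-0.1926, -0.4196, -0.0017] rot [-0.0, 0.001, 0.157]
dp [-0.1926, -0.4196, 0.1013] rot [-0.0, 0.001, 0.157]
0.157
dp [-0.1934, -0.4096, -0.0017] rot [-0.0, 0.001, 0.0]
dp [-0.1933, -0.4096, 0.1013] rot [-0.0, 0.001, 0.0]
```

View pics/s2.png

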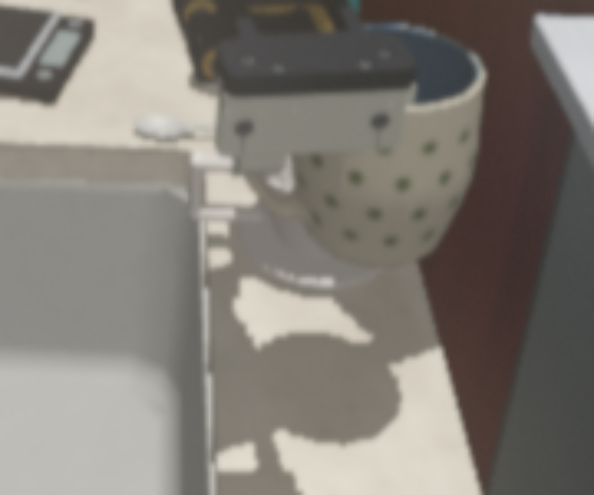

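```bash
python3 -m pendant '{"dp":[[-0.006,-0.013,0],[-0.018,-0.039,0],[-0.036,-0.078,0],[-0.054,-0.118,0],[-0.072,-0.157,0],[-0.09,-0.196,0],[-0.108,-0.235,0],[-0.126,-0.274,0]],"rotation":[[0,0,0.01],[0,0,0.03],[0,0,0.05],[0,0,0.07],[0,0,0.09],[0,0,0.11],[0,0,0.13],[0,0,0.157]]}'
python3 - <<'E'
from h import *
go((692.5,-53.7,168,np.pi),(692.5,-53.7,75,np.pi))
E
```

```text
time: 4.8
tool_pos: [604.6, 77.5, 167.6]
tcp_rot: [-3.142, -0.0, 3.14]
contact_force: [0.5, 0.8, -3.1]
grip_width: 12.2
finger_force: 29.5
dp [-0.0881, -0.1311, -0.0004] rot [-0.0, -0.0, -0.002]
dp [-0.0882, -0.1311, 0.0926] rot [-0.0, -0.0, -0.002]
```

```bash
python3 -m pendant '{"dp":[[-0.022,-0.033,0],[-0.044,-0.066,0],[-0.066,-0.098,0],[-0.08,-0.12,0],[-0.088,-0.131,0],[-0.088,-0.131,0.03],[-0.088,-0.131,0.06],[-0.088,-0.131,0.07]],"rotation":[[0,0,0],[0,0,0],[0,0,0],[0,0,0],[0,0,0],[0,0,0],[0,0,0],[0,0,0]]}'
python3 - <<'E'
from h import *
o=get_obs();print(o['tool_pos'])
c=cap('side');cv2.imwrite('pics/s3.png',cv2.resize(c['pixels'][120:240,200:400,::-1],None,fx=4,fy=4,interpolation=cv2.INTER_CUBIC))
E
```

```text
time: 5.8
tool_pos: [690.6, -50.8, 96.0]
tcp_rot: [3.14, -0.004, -3.141]
contact_force: [-0.2, -0.3, -2.5]
grip_width: 12.2
finger_force: 29.5
[690.63640857 -50.7583991   95.99310646]
```

View pics/s3.png

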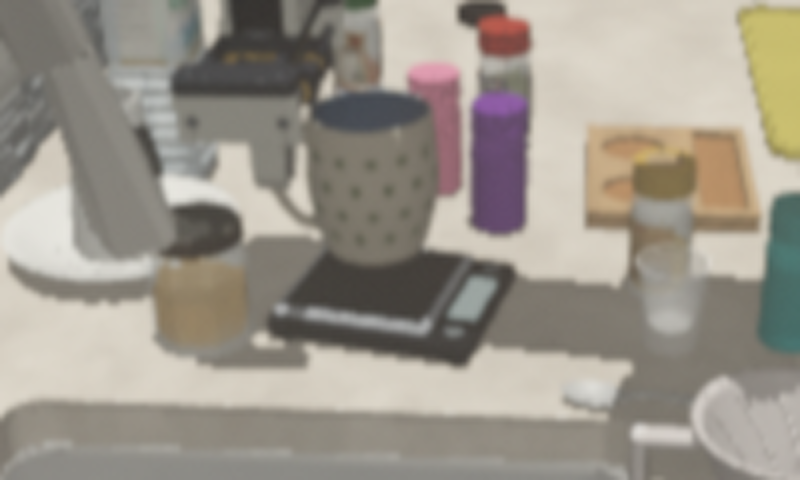

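The mug hangs level above the platform and clear of the sugar jar. Lowering it now.

```bash
python3 - <<'E'
from h import *
go((692.5,-53.7,72,np.pi),(692.5,-53.7,67,np.pi))
E
python3 -m pendant '{"dp":[[0,-0.001,0.008],[0,-0.001,0.015],[0,-0.001,0.02],[0,-0.001,0.023],[0,-0.001,0.0235]],"rotation":[[0,0,0],[0,0,0],[0,0,0],[0,0,0],[0,0,0]]}'
python3 - <<'E'
from h import *
go((692.5,-53.7,67,np.pi))
E
```

```text
dp [-0.0017, -0.003, 0.0239] rot [0.001, -0.003, 0.0]
dp [-0.0017, -0.003, 0.0289] rot [0.001, -0.003, 0.0]
time: 6.48
tool_pos: [692.3, -52.1, 75.2]
tcp_rot: [3.141, 0.001, -3.141]
contact_force: [0.8, -0.1, -1.8]
grip_width: 11.8
finger_force: 29.5
dp [-0.0002, -0.0016, 0.0082] rot [0.0, 0.001, 0.0]
```

```bash
python3 -m pendant '{"dp":[[0,-0.0015,0.003],[0,-0.0015,0.006],[0,-0.0015,0.0075],[0,-0.0015,0.0085],[0,-0.0015,0.009],[0,-0.0015,0.009]],"rotation":[[0,0,0],[0,0,0],[0,0,0],[0,0,0],[0,0,0],[0,0,0]]}'
```

```text
time: 7.22
tool_pos: [692.5, -53.6, 67.5]
tcp_rot: [-3.141, 0.002, -3.141]
contact_force: [-2.2, 0.7, 5.6]
grip_width: 12.2
finger_force: 29.9
```

```bash
Z='[0,0,0]'; python3 -m pendant '{"dp":[[0,0,0],[0,0,0],[0,0,0],[0,0,-0.01],[0,0,-0.04],[0,0,-0.09],[0,0,-0.13],[0,0,-0.13]],"rotation":[[0,0,0],[0,0,0],[0,0,0],[0,0,0],[0,0,0],[0,0,0],[0,0,0],[0,0,0]]}' 0.04
python3 - <<'E'
from h import *
c=wcap();save(c,'w2.png');np.savez('w2.npz',**{k:v for k,v in c.items() if k!='obs'})
t=cap('top');np.savez('t2.npz',**{k:v for k,v in t.items() if k!='obs'})
a=cv2.resize(c['pixels'][0:250,120:520],None,fx=2,fy=2)
b=cv2.resize(t['pixels'][110:235,270:470],None,fx=4,fy=4,interpolation=cv2.INTER_CUBIC)
cv2.imwrite('pics/m2.png',cv2.resize(np.vstack([a[:,:,::-1],b[:,:,::-1]]),None,fx=.6,fy=.6,interpolation=cv2.INTER_AREA))
print(proj(c,(628.5,-53.7,121)))
E
```

```text
time: 8.22
tool_pos: [694.0, -53.9, 201.7]
tcp_rot: [-3.14, 0.01, -3.141]
contact_force: [0.5, -1.1, -0.5]
grip_width: 39.8
finger_force: 0.0
[314.96722325 117.80302478]
```

View pics/m2.png

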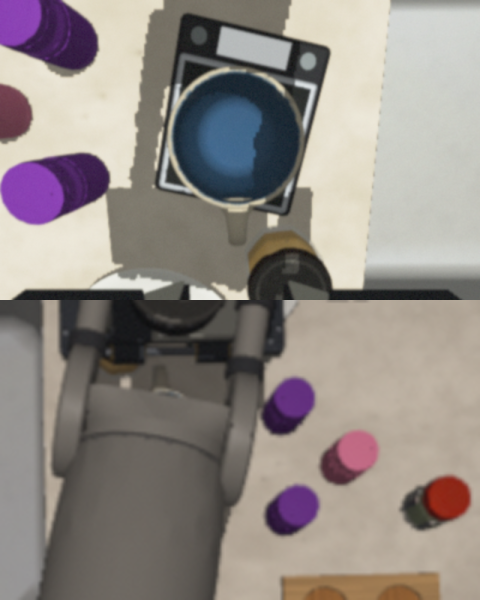

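```bash
python3 - <<'E'
from h import *
c=dict(np.load('w2.npz'));g=lambda u,v:(u/1.2+120,v/1.2)
print(ray(c,*g(236,138),121),np.mean([ray(c,*g(*p),24) for p in((183,55),(315,85),(157,187),(288,212))],0))
go((640,-45,260,np.pi),(450,185,200,np.pi),(450,185,31,np.pi))
E
```

```text
[626.59954257 -52.51302142] [628.75350858 -52.85163766]
dp [0.0519, 0.0086, -0.0634] rot [0.0, 0.002, 0.0]
dp [0.242, 0.2387, -0.0038] rot [0.0, 0.002, 0.0]
dp [0.2423, 0.2386, 0.1652] rot [0.0, 0.002, 0.0]
```

```bash
python3 -m pendant '{"dp":[[0.04,0.04,0],[0.08,0.08,0],[0.12,0.12,0],[0.16,0.16,0],[0.2,0.2,0],[0.24,0.238,0],[0.26,0.238,0],[0.26,0.238,0]],"rotation":[[0,0,0],[0,0,0],[0,0,0],[0,0,0],[0,0,0],[0,0,0],[0,0,0],[0,0,0]]}' 0.06
python3 - <<'E'
from h import *
c=wcap();np.savez('w3.npz',**{k:v for k,v in c.items() if k!='obs'})
cv2.imwrite('pics/m3.png',cv2.resize(c['pixels'][0:250,120:520,::-1],None,fx=2,fy=2,interpolation=cv2.INTER_CUBIC))
E
```

```text
time: 9.32
tool_pos: [430.3, 184.6, 195.1]
tcp_rot: [-3.141, -0.001, -3.14]
contact_force: [0.8, 0.6, -0.1]
grip_width: 60.3
finger_force: 0.0
```

View pics/m3.png

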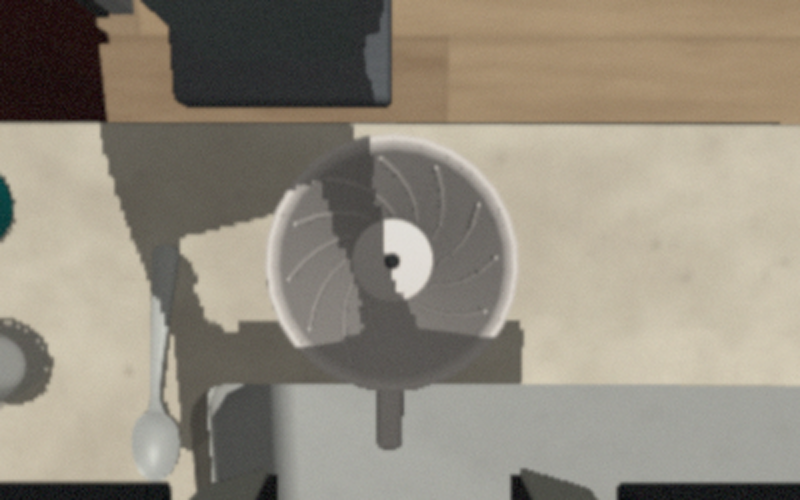

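```bash
python3 - <<'E'
from h import *
c=dict(np.load('w3.npz'));g=lambda u,v:((u+.5)/2-.5+120,(v+.5)/2-.5)
print('drip',ray(c,*g(392,262),80),'handle',ray(c,*g(389.5,447),70),ray(c,*g(390,395),70),'base',ray(c,*g(392,261),5))
print('spoon',ray(c,*g(165,250),4),ray(c,*g(156,480),4),ray(c,*g(156,442),4),ray(c,*g(157,400),4))
go((449,184.5,120,np.pi),(449,184.5,31,np.pi))
E
```

```text
drip [374.7706571  185.25619421] handle [457.70216219 184.29441021] [433.25968869 184.48079857] base [378.63346073 185.02855932]
spoon [373.50031412  67.63431207] [501.09116512  51.03890861] [478.27484113  53.17441557] [453.90628161  56.00498923]
dp [-0.0173, 0.0002, 0.0753] rot [-0.0, 0.0, 0.001]
dp [-0.0173, 0.0002, 0.1643] rot [-0.0, 0.0, 0.001]
```

```bash
python3 -m pendant '{"dp":[[-0.0173,0,0.03],[-0.0173,0,0.06],[-0.0173,0,0.09],[-0.0173,0,0.12],[-0.0173,0,0.145],[-0.0173,0,0.16],[-0.0173,0,0.1643],[-0.0173,0,0.1643]],"rotation":[[0,0,0],[0,0,0],[0,0,0],[0,0,0],[0,0,0],[0,0,0],[0,0,0],[0,0,0]]}'
python3 -m pendant '{"dp":[[0,0,0],[0,0,0],[0,0,0],[0,0,0],[0,0,0],[0,0,0]],"rotation":[[0,0,0],[0,0,0],[0,0,0],[0,0,0],[0,0,0],[0,0,0]]}' 0.0
python3 -m pendant '{"dp":[[0,0,-0.008],[0,0,-0.03],[0,0,-0.06],[0,0,-0.09],[0,0,-0.12],[0,0,-0.15],[0,0,-0.16],[0,0,-0.16]],"rotation":[[0,0,0],[0,0,0],[0,0,0],[0,0,0],[0,0,0],[0,0,0],[0,0,0],[0,0,0]]}'
python3 - <<'E'
from h import *
c=wcap();np.savez('w4.npz',**{k:v for k,v in c.items() if k!='obs'})
a=cv2.resize(c['pixels'][0:250,120:520,::-1],(600,375))
c=cap('side');b=cv2.resize(c['pixels'][130:280,300:480,::-1],(270,225));
w=np.zeros((600,600,3),np.uint8);w[:375]=a;w[375:,:270]=b;cv2.imwrite('pics/m4.png',w)
print(get_obs()['tool_pos'])
E
```

```text
time: 10.38
tool_pos: [450.1, 184.3, 31.8]
tcp_rot: [3.141, 0.002, 3.141]
contact_force: [0.2, -0.1, 0.8]
grip_width: 60.4
finger_force: 0.0
time: 11.12
tool_pos: [449.6, 184.3, 31.7]
tcp_rot: [3.142, 0.001, -3.141]
contact_force: [0.8, 0.2, 0.5]
grip_width: 11.6
finger_force: 30.0
time: 12.12
tool_pos: [449.3, 184.3, 191.7]
tcp_rot: [3.141, 0.002, -3.141]
contact_force: [0.3, 0.4, -1.9]
grip_width: 11.9
finger_force: 30.0
[448.67700002 184.1482647  190.51022343]
```

View pics/m4.png

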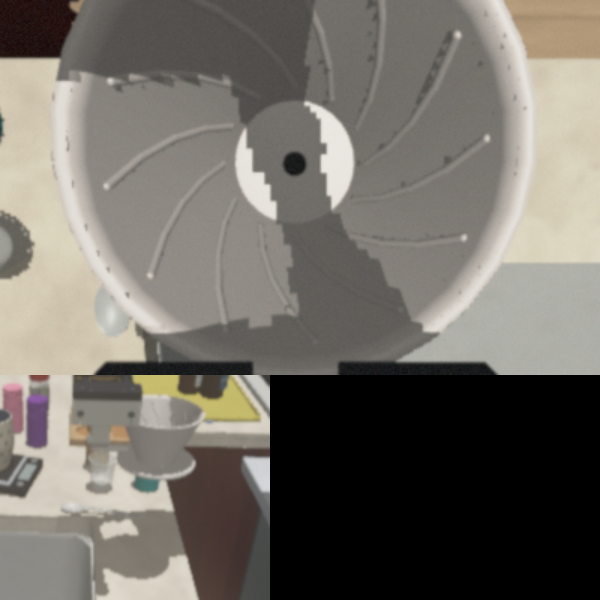

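```bash
python3 - <<'E'
from h import *
a=dict(np.load('w3.npz'));b=dict(np.load('w4.npz'))
for h in(5,9):
  print(ray(a,315.6,130.3,h)-[449.6,184.3], ray(b,316,109,h+159.5)-[449,184.3])
go((701,-53.3,191,np.pi))
E
```

```text
[-70.91536438   0.57335825] [-71.75335871   1.22177439]
[-71.14317109   0.58723254] [-71.74931055   1.22815375]
dp [-0.2523, -0.2375, -0.0006] rot [-0.0, -0.001, 0.0]
```

```bash
python3 -m pendant '{"dp":[[-0.01,-0.009,0],[-0.03,-0.028,0],[-0.06,-0.056,0],[-0.09,-0.085,0],[-0.12,-0.113,0],[-0.15,-0.141,0],[-0.18,-0.169,0],[-0.21,-0.198,0]],"rotation":[[0,0,0],[0,0,0],[0,0,0],[0,0,0],[0,0,0],[0,0,0],[0,0,0],[0,0,0]]}' >/dev/null
python3 - <<'E'
from h import *
go((700,-53.4,190,np.pi))
E
```

```text
dp [-0.0397, -0.0378, 0.0005] rot [0.0, -0.0, -0.0]
```

```bash
python3 -m pendant '{"dp":[[-0.018,-0.017,0],[-0.032,-0.03,0],[-0.0397,-0.0378,0],[-0.0397,-0.0378,0.01],[-0.0397,-0.0378,0.025],[-0.0397,-0.0378,0.035],[-0.0397,-0.0378,0.038],[-0.0397,-0.0378,0.038]],"rotation":[[0,0,0],[0,0,0],[0,0,0],[0,0,0],[0,0,0],[0,0,0],[0,0,0],[0,0,0]]}'
python3 - <<'E'
from h import *
go((700,-53.4,143.7,np.pi))
c=cap('side');np.savez('s5.npz',**{k:v for k,v in c.items() if k!='obs'})
E
```

```text
time: 14.22
tool_pos: [699.1, -51.2, 153.9]
tcp_rot: [3.141, 0.001, -3.141]
contact_force: [0.9, 0.1, -1.7]
grip_width: 11.8
finger_force: 30.0
dp [-0.0009, -0.0022, 0.0102] rot [0.0, 0.001, 0.001]
```

```bash
python3 -m pendant '{"dp":[[0,-0.001,0.002],[0,-0.001,0.004],[0,-0.001,0.006],[0,-0.001,0.007],[0,-0.001,0.0075],[0,-0.001,0.0075]],"rotation":[[0,0,0],[0,0,0],[0,0,0],[0,0,0],[0,0,0],[0,0,0]]}'
```

```text
time: 15.02
tool_pos: [699.2, -52.4, 146.4]
tcp_rot: [3.141, 0.001, -3.141]
contact_force: [0.6, 0.2, -1.8]
grip_width: 11.9
finger_force: 30.0
```

```bash
python3 -m pendant '{"dp":[[-0.0005,-0.0008,0.001],[-0.0005,-0.0008,0.002],[-0.0005,-0.0008,0.0025],[-0.0005,-0.0008,0.0027],[-0.0005,-0.0008,0.0027]],"rotation":[[0,0,0],[0,0,0],[0,0,0],[0,0,0],[0,0,0]]}'
```

```text
time: 15.65
tool_pos: [699.7, -53.3, 143.9]
tcp_rot: [3.142, 0.001, -3.141]
contact_force: [-0.2, -0.1, -0.7]
grip_width: 11.8
finger_force: 30.0
```

```bash
python3 -m pendant '{"dp":[[0,0,0.0005],[0,0,0.001],[0,0,0.001],[0,0,0.001]],"rotation":[[0,0,0],[0,0,0],[0,0,0],[0,0,0]]}'
python3 - <<'E'
from h import *
print(get_obs()['contact_force'])
E
```

```text
time: 16.15
tool_pos: [699.9, -53.2, 143.5]
tcp_rot: [-3.142, 0.002, -3.141]
contact_force: [-0.8, 0.9, 5.5]
grip_width: 11.9
finger_force: 30.0
[-0.76570906  0.90848875  5.47809737]
```

Seated (+5.5 N). Releasing, then backing straight up.

```bash
python3 -m pendant '{"dp":[[0,0,0],[0,0,0],[0,0,0],[0,0,-0.01],[0,0,-0.04],[0,0,-0.08],[0,0,-0.1],[0,0,-0.1]],"rotation":[[0,0,0],[0,0,0],[0,0,0],[0,0,0],[0,0,0],[0,0,0],[0,0,0],[0,0,0]]}' 0.04
python3 - <<'E'
from h import *
c=wcap();np.savez('w6.npz',**{k:v for k,v in c.items() if k!='obs'})
h=(c['pixels'].astype(int).min(2)<45)
# white/dripper: dark hole near the predicted place
p=proj(c,(627.7,-53.3,112+7));print('pred hole',p)
g=cv2.cvtColor(c['pixels'],cv2.COLOR_RGB2GRAY)
x,y=p.round().astype(int);w=g[max(0,y-25):y+25,x-25:x+25];n,l,st,ce=cv2.connectedComponentsWithStats((w<60).astype(np.uint8))
print([(s[4],(q+[x-25,max(0,y-25)]).round(1)) for s,q in zip(st[1:],ce[1:])])
go((437,59,200,np.pi-.128),(437,59,30,np.pi-.128),(437,59,3.5,np.pi-.128))
E
```

```text
time: 17.15
tool_pos: [700.4, -53.4, 245.5]
tcp_rot: [-3.141, 0.006, -3.141]
contact_force: [-0.2, -0.4, -0.4]
grip_width: 40.1
finger_force: 0.0
pred hole [315.00013426 107.70538638]
[(np.int32(27), array([316.4, 107.5]))]
dp [0.2628, 0.1123, 0.0427] rot [0.0, 0.003, 0.128]
dp [0.2633, 0.1123, 0.2127] rot [0.0, 0.003, 0.128]
dp [0.2634, 0.1123, 0.2392] rot [0.0, 0.003, 0.128]
```

```bash
python3 -m pendant '{"dp":[[0.04,0.017,0],[0.09,0.038,0],[0.14,0.06,0],[0.19,0.081,0.02],[0.23,0.098,0.06],[0.2628,0.1123,0.1],[0.2628,0.1123,0.12],[0.2628,0.1123,0.12]],"rotation":[[0,0,0.02],[0,0,0.05],[0,0,0.08],[0,0,0.1],[0,0,0.12],[0,0.003,0.128],[0,0.003,0.128],[0,0.003,0.128]]}' 0.045
python3 - <<'E'
from h import *
c=wcap();np.savez('w7.npz',**{k:v for k,v in c.items() if k!='obs'})
cv2.imwrite('pics/m7.png',c['pixels'][:,:,::-1])
hs=cv2.cvtColor(c['pixels'],cv2.COLOR_RGB2HSV)
for p in((373,67.5,4),(501,51,4),(437,59,3)):print(proj(c,p))
# spoon is grey (low saturation) on beige counter
for s in(25,35):
  m=((hs[...,1]<s)&(hs[...,2]>90)).astype(np.uint8)
  n,l,st,ce=cv2.connectedComponentsWithStats(m)
  print(s,[(t.tolist(),q.round(1).tolist()) for t,q in zip(st[1:],ce[1:]) if t[4]>150])
go((437,59,30,np.pi-.128),(437,59,3.5,np.pi-.128))
E
```

```text
time: 18.2
tool_pos: [435.0, 59.2, 120.7]
tcp_rot: [-3.141, -0.006, 3.014]
contact_force: [0.6, 0.8, 0.1]
grip_width: 44.8
finger_force: 0.0
[315.06720012 122.75053828]
[314.9568381  267.56697467]
[314.72861134 199.21670105]
25 [([327, 0, 17, 39, 223], [336.8, 26.3]), ([300, 120, 30, 149, 2232], [314.6, 202.3]), ([332, 168, 308, 103, 19189], [503.1, 218.0]), ([134, 182, 110, 60, 2907], [208.1, 212.1]), ([60, 282, 32, 17, 443], [76.3, 290.0]), ([534, 282, 37, 57, 1275], [551.6, 309.0]), ([341, 300, 40, 31, 905], [358.6, 316.0])]
35 [([320, 0, 24, 43, 261], [336.3, 27.4]), ([363, 0, 277, 99, 5886], [506.7, 33.5]), ([249, 40, 79, 48, 1335], [285.0, 61.5]), ([34, 63, 273, 185, 14827], [175.7, 178.3]), ([292, 64, 348, 207, 35102], [487.2, 192.5]), ([0, 85, 32, 45, 794], [12.6, 104.7]), ([335, 176, 30, 24, 154], [349.0, 185.2]), ([60, 282, 32, 17, 446], [76.4, 290.0]), ([534, 282, 37, 57, 1385], [551.6, 309.1]), ([310, 300, 71, 32, 1540], [347.3, 315.6])]
dp [-0.001, 0.0, 0.0918] rot [-0.0, -0.004, 0.0]
dp [-0.0011, 0.0, 0.1183] rot [-0.0, -0.004, 0.0]
```

The spoon blob covers columns 300–330 and rows 120–269, which matches the prediction. Descending and pinching.

```bash
python3 -m pendant '{"dp":[[0,0,0.03],[0,0,0.06],[0,0,0.085],[0,0,0.1],[0,0,0.11],[0,0,0.114],[0,0,0.116],[0,0,0.116]],"rotation":[[0,0,0],[0,0,0],[0,0,0],[0,0,0],[0,0,0],[0,0,0],[0,0,0],[0,0,0]]}'
python3 - <<'E'
from h import *
go((437,59,3.5,np.pi-.128))
E
```

```text
time: 19.25
tool_pos: [437.0, 59.1, 6.8]
tcp_rot: [3.141, -0.001, 3.014]
contact_force: [0.3, -0.4, -0.2]
grip_width: 44.7
finger_force: 0.0
dp [-0.0, -0.0001, 0.0033] rot [0.0, -0.001, 0.0]
```

```bash
python3 -m pendant '{"dp":[[0,0,0.0028],[0,0,0.0028],[0,0,0.0028]],"rotation":[[0,0,0],[0,0,0],[0,0,0]]}'
python3 -m pendant '{"dp":[[0,0,0],[0,0,0],[0,0,0],[0,0,0],[0,0,0],[0,0,0]],"rotation":[[0,0,0],[0,0,0],[0,0,0],[0,0,0],[0,0,0],[0,0,0]]}' 0.0
python3 -m pendant '{"dp":[[0,0,-0.005],[0,0,-0.02],[0,0,-0.05],[0,0,-0.08],[0,0,-0.11],[0,0,-0.13],[0,0,-0.13]],"rotation":[[0,0,0],[0,0,0],[0,0,0],[0,0,0],[0,0,0],[0,0,0],[0,0,0]]}'
python3 - <<'E'
from h import *
c=wcap()
hs=cv2.cvtColor(c['pixels'],cv2.COLOR_RGB2HSV)
p=[proj(c,(x,y,131)) for x,y in((373,67.5),(501,51))];print(p)
m=((hs[...,1]<30)&(hs[...,2]>90)).astype(np.uint8)
n,l,st,ce=cv2.connectedComponentsWithStats(m)
print([(t.tolist(),q.round(1).tolist()) for t,q in zip(st[1:],ce[1:]) if t[4]>300])
cv2.imwrite('pics/m8.png',c['pixels'][:,:,::-1])
go((382.3,-266.5,140,np.pi/2))
E
```

```text
time: 19.62
tool_pos: [436.7, 59.1, 3.7]
tcp_rot: [3.141, -0.002, 3.014]
contact_force: [-0.5, -1.7, 0.0]
grip_width: 45.3
finger_force: 0.0
time: 20.38
tool_pos: [436.7, 59.1, 3.6]
tcp_rot: [3.141, -0.002, 3.014]
contact_force: [0.3, 0.3, 1.0]
grip_width: 20.0
finger_force: 29.9
time: 21.25
tool_pos: [437.7, 59.0, 134.9]
tcp_rot: [3.141, 0.002, 3.014]
contact_force: [0.0, -0.4, -0.0]
grip_width: 19.7
finger_force: 29.9
[array([313.56272776, 124.19454072]), array([313.73148422, 350.97364199])]
[([300, 118, 32, 153, 3293], [316.0, 182.9]), ([331, 159, 309, 112, 22499], [505.6, 214.9]), ([141, 173, 108, 69, 4143], [207.9, 206.8]), ([66, 283, 31, 16, 357], [79.8, 291.1]), ([483, 282, 86, 57, 4054], [524.8, 311.5]), ([293, 301, 50, 30, 1246], [317.1, 316.9])]
dp [0.0128, -0.3299, -0.0062] rot [-0.0, -0.001, 1.443]
```

```bash
python3 -m pendant '{"dp":[[0.001,-0.02,0],[0.002,-0.05,0],[0.004,-0.085,0],[0.005,-0.125,0],[0.006,-0.165,0],[0.008,-0.205,0],[0.01,-0.245,0],[0.011,-0.285,0]],"rotation":[[0,0,0.1],[0,0,0.25],[0,0,0.42],[0,0,0.59],[0,0,0.76],[0,0,0.93],[0,0,1.1],[0,0,1.26]]}'
python3 - <<'E'
from h import *
go((382.3,-266.5,130,np.pi/2),(382.3,-266.5,40,np.pi/2))
E
```

```text
time: 22.3
tool_pos: [388.6, -223.0, 132.3]
tcp_rot: [-3.138, -0.003, 1.748]
contact_force: [0.2, 0.4, 0.0]
grip_width: 19.8
finger_force: 29.9
dp [-0.0417, -0.0139, 0.0022] rot [-0.003, -0.002, 0.177]
dp [-0.0419, -0.0136, 0.0922] rot [-0.003, -0.002, 0.177]
```

```bash
python3 -m pendant '{"dp":[[-0.02,-0.007,0],[-0.035,-0.012,0],[-0.0417,-0.0139,0],[-0.0418,-0.0138,0.02],[-0.0418,-0.0137,0.05],[-0.0419,-0.0136,0.08],[-0.0419,-0.0136,0.09],[-0.0419,-0.0136,0.09]],"rotation":[[0,0,0.08],[-0.003,-0.002,0.15],[-0.003,-0.002,0.177],[-0.003,-0.002,0.177],[-0.003,-0.002,0.177],[-0.003,-0.002,0.177],[-0.003,-0.002,0.177],[-0.003,-0.002,0.177]]}'
python3 -m pendant '{"dp":[[0,0,0],[0,0,0]],"rotation":[[0,0,0],[0,0,0]]}'
python3 - <<'E'
from h import *
go((382.3,-266.5,17,np.pi/2))
c=wcap();np.savez('w9.npz',**{k:v for k,v in c.items() if k!='obs'});cv2.imwrite('pics/m9.png',c['pixels'][:,:,::-1])
for p in((398.5,-194.1,16),(364.9,-193.5,16),(400.3,-339,16),(364.5,-339.9,16),(487.1,-181.6,16),(357,-183,16)):print(proj(c,p))
E
```

```text
time: 23.3
tool_pos: [383.6, -265.4, 43.2]
tcp_rot: [3.141, 0.0, 1.577]
contact_force: [0.3, 0.2, 0.6]
grip_width: 19.8
finger_force: 29.9
time: 23.55
tool_pos: [384.2, -266.3, 44.5]
tcp_rot: [3.139, 0.003, 1.577]
contact_force: [0.4, 0.3, 0.4]
grip_width: 20.0
finger_force: 29.9
dp [-0.0001, -0.002, 0.0275] rot [0.003, 0.003, 0.006]
[342.31478173 112.97779605]
[280.69601332 111.36401596]
[338.78771186 338.65244582]
[284.95544031 339.60548101]
[507.85283231  90.13935678]
[265.51463102  90.93396518]
```

```bash
python3 - <<'E'
import cv2
a=cv2.imread('pics/m9.png')[70:370,220:540]
cv2.imwrite('pics/c9.png',cv2.resize(a,(640,600),interpolation=cv2.INTER_CUBIC))
E
```

```text
(no output)
```

View pics/c9.png

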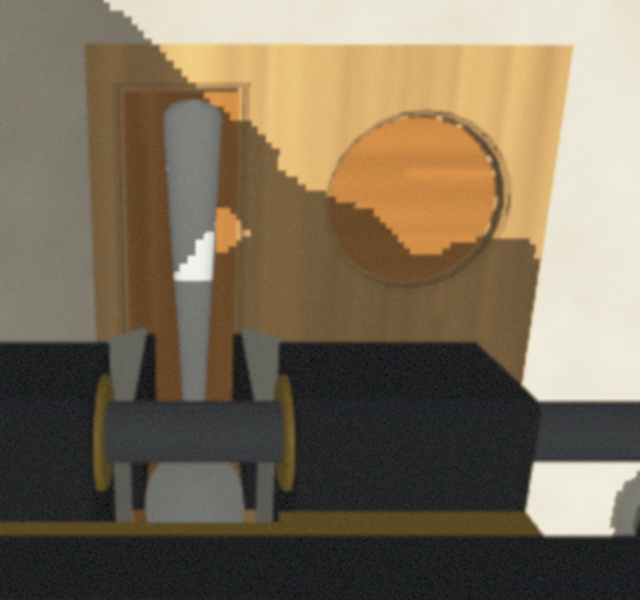

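The groove runs from column 125 to 240 in the crop, with the spoon straight above it at 192. That puts the spoon about 2.5 mm too far back, so I'll correct that and lower.

```bash
python3 -m pendant '{"dp":[[0,-0.0025,0.005],[0,-0.0025,0.012],[0,-0.0025,0.019],[0,-0.0025,0.024],[0,-0.0025,0.025],[0,-0.0025,0.025],[0,-0.0025,0.025]],"rotation":[[0.003,0.003,0.006],[0.003,0.003,0.006],[0.003,0.003,0.006],[0.003,0.003,0.006],[0.003,0.003,0.006],[0.003,0.003,0.006],[0.003,0.003,0.006]]}'
python3 - <<'E'
from h import *
for i in range(3):
    o=get_obs();print(o['tool_pos'],o['contact_force']);vision.capture('top')
E
```

```text
time: 24.48
tool_pos: [381.4, -266.0, 18.8]
tcp_rot: [-3.14, -0.001, 1.571]
contact_force: [0.0, 0.1, 0.6]
grip_width: 19.7
finger_force: 29.9
[ 381.43210754 -266.04129268   18.75816447] [0.03726615 0.11890425 0.55272764]
[ 381.40795234 -266.02997803   18.78352805] [ 0.17983565  0.15739614 -0.96596292]
[ 381.42416073 -266.01982847   18.77773355] [-0.11972208  0.02826195 -0.56075283]
```

```bash
python3 -m pendant '{"dp":[[0,0.0004,0.001],[0,0.0004,0.002],[0,0.0004,0.0024],[0,0.0004,0.0024]],"rotation":[[0,0,0],[0,0,0],[0,0,0],[0,0,0]]}'

```

```text
time: 25.12
tool_pos: [381.7, -265.9, 16.1]
tcp_rot: [-3.14, -0.002, 1.571]
contact_force: [-0.2, -0.4, 0.9]
grip_width: 20.1
finger_force: 29.9
```

```bash
python3 -m pendant '{"dp":[[0,0,0],[0,0,0],[0,0,0],[0,0,0],[0,0,-0.01],[0,0,-0.04],[0,0,-0.08],[0,0,-0.1]],"rotation":[[0,0,0],[0,0,0],[0,0,0],[0,0,0],[0,0,0],[0,0,0],[0,0,0],[0,0,0]]}' 0.034
python3 -m pendant '{"dp":[[0,0.02,-0.04],[0,0.02,-0.06],[0,0.02,-0.06]],"rotation":[[0,0,0],[0,0,0],[0,0,0]]}'
python3 - <<'E'
from h import *
c=wcap();np.savez('w10.npz',**{k:v for k,v in c.items() if k!='obs'})
hs=cv2.cvtColor(c['pixels'],cv2.COLOR_RGB2HSV)
# pixel map of the groove region in board coordinates (mm), class s = grey spoon
def show(f,xs,ys,z):
    for x in xs: print('%6.1f '%x,''.join(f(*proj(c,(x,y,z)).round().astype(int)) for y in ys))
def f(u,v): return '.' if not(0<=u<640 and 0<=v<400) else ('s' if hs[v,u,1]<60 else '-')
print(get_obs()['tool_pos']);show(f,np.arange(360,404,2.),np.arange(-190,-346,-3.),13)
go((435.1,-92.5,200,np.pi/2),(435.1,-92.5,55,np.pi/2))
E
```

```text
time: 26.12
tool_pos: [382.8, -266.8, 118.8]
tcp_rot: [3.14, 0.001, 1.571]
contact_force: [0.8, -0.7, 0.1]
grip_width: 34.0
finger_force: 0.0
time: 26.5
tool_pos: [402.9, -266.7, 177.9]
tcp_rot: [3.14, 0.001, 1.571]
contact_force: [-0.4, -0.2, -0.2]
grip_width: 33.8
finger_force: 0.0
[ 402.10821608 -266.17670083  176.52154057]
 360.0  -------------------------------------------ssssssss-
 362.0  -------------------------------------------sssssssss
 364.0  -------------------------------------------sssssss-s
 366.0  --------------------------------------------ssss-sss
 368.0  ---------------------------------------------ss---ss
 370.0  ------------------------------------ssssss----------
 372.0  -----------------------------------sssssssss--------
 374.0  ----------------------------------sssssssssss-------
 376.0  ---ssssssssss---------------------ssssssssssss------
 378.0  ---sssssssssssssssss--ss--------ssssssssssssss------
 380.0  ---ssssssssssssssssssssssssssssssssssssssssssss-----
 382.0  ---ssssssssssssssssssssssssssssssssssssssssssss-----
 384.0  ---ssssssssssssssssssssssssssssssssssssssssssss-----
 386.0  ---ssssssssssssssssss-----------sssssssssssssss-----
 388.0  ----s----------------------------sssssssssssss------
 390.0  ----------------------------------ssssssssssss------
 392.0  -----------------------------------sssssssss--------
 394.0  ------------------------------------sssssss---------
 396.0  ----------------------------------------------------
 398.0  ----------------------------------------------------
 400.0  ----------------------------------------------------
 402.0  ----------------------------------------------------
dp [0.1737, 0.033, -0.0234] rot [-0.0, -0.001, 0.0]
dp [0.1736, 0.0331, 0.1216] rot [-0.0, -0.001, 0.0]
```

```bash
python3 -m pendant '{"dp":[[0.03,0.006,-0.01],[0.07,0.013,-0.02],[0.11,0.02,-0.03],[0.14,0.027,-0.03],[0.165,0.031,-0.03],[0.1737,0.033,-0.03],[0.1737,0.033,-0.03],[0.1737,0.033,-0.03]],"rotation":[[0,0,0],[0,0,0],[0,0,0],[0,0,0],[0,0,0],[0,0,0],[0,0,0],[0,0,0]]}' 0.07
python3 - <<'E'
from h import *
c=wcap();np.savez('w11.npz',**{k:v for k,v in c.items() if k!='obs'});t=cap('top')
print(c['obs']['tool_pos'],proj(c,(435.1,-92.5,100)))
for q,o in((c,'wrist'),(t,'top')):
    hs=cv2.cvtColor(q['pixels'],cv2.COLOR_RGB2HSV)
    m=((hs[...,0]>18)&(hs[...,0]<30)&(hs[...,1]>150)).astype(np.uint8)
    cs,_=cv2.findContours(m,cv2.RETR_EXTERNAL,cv2.CHAIN_APPROX_NONE)
    for k in cs:
        if cv2.contourArea(k)>80:
            (x,y),r=cv2.minEnclosingCircle(k);print(o,x,y,r,cv2.boundingRect(k),ray(q,x,y,100))
E
```

```text
time: 27.55
tool_pos: [434.8, -93.3, 206.1]
tcp_rot: [-3.14, -0.002, 1.57]
contact_force: [-1.1, -1.1, 1.0]
grip_width: 69.9
finger_force: 0.0
[434.82511881 -93.28654563 206.07243602] [316.27781239 201.29538804]
wrist 425.5 334.0 170.50303649902344 (255, 326, 342, 12) [ 537.39833214 -221.26222399]
wrist 172.03726196289062 302.9844665527344 13.000167846679688 (164, 291, 22, 25) [ 303.83863499 -188.61089886]
wrist 457.0 286.0 28.6357421875 (446, 258, 25, 57) [ 561.13816103 -171.05739543]
wrist 174.5 273.5 17.10272979736328 (164, 258, 23, 32) [ 309.4772393  -158.97188044]
wrist 315.73809814453125 198.5 25.855640411376953 (292, 173, 49, 52) [434.65113215 -90.09372521]
top 519.5 335.5 89.73582458496094 (443, 281, 154, 111) [ 216.71332081 -470.7775149 ]
```

```bash
python3 - <<'E'
from h import *
go((434.8,-91.5,40,np.pi/2))
E
```

```text
dp [0.0015, 0.0002, 0.1662] rot [-0.002, -0.002, -0.001]
```

```bash
python3 -m pendant '{"dp":[[0.0015,0,0.03],[0.0015,0,0.06],[0.0015,0,0.09],[0.0015,0,0.12],[0.0015,0,0.145],[0.0015,0,0.16],[0.0015,0,0.166],[0.0015,0,0.166]],"rotation":[[0,0,0],[-0.002,-0.002,0],[-0.002,-0.002,0],[-0.002,-0.002,0],[-0.002,-0.002,0],[-0.002,-0.002,0],[-0.002,-0.002,0],[-0.002,-0.002,0]]}'
python3 -m pendant '{"dp":[[0,0,0],[0,0,0],[0,0,0],[0,0,0],[0,0,0]],"rotation":[[0,0,0],[0,0,0],[0,0,0],[0,0,0],[0,0,0]]}' 0.02
python3 -m pendant '{"dp":[[0,0,-0.005],[0,0,-0.02],[0,0,-0.045],[0,0,-0.07],[0,0,-0.09],[0,0,-0.1],[0,0,-0.1]],"rotation":[[0,0,0],[0,0,0],[0,0,0],[0,0,0],[0,0,0],[0,0,0],[0,0,0]]}'
python3 - <<'E'
from h import *
c=wcap();q=c
hs=cv2.cvtColor(q['pixels'],cv2.COLOR_RGB2HSV)
m=((hs[...,0]>18)&(hs[...,0]<30)&(hs[...,1]>150)).astype(np.uint8)
for k in cv2.findContours(m,cv2.RETR_EXTERNAL,cv2.CHAIN_APPROX_NONE)[0]:
    if cv2.contourArea(k)>300:
        (x,y),r=cv2.minEnclosingCircle(k);print(x,y,r,cv2.boundingRect(k),ray(q,x,y,200)-c['obs']['tool_pos'][:2])
go((450.6,-306.5,140,np.pi/2))
E
```

```text
time: 28.65
tool_pos: [434.8, -91.1, 40.4]
tcp_rot: [3.141, 0.0, 1.57]
contact_force: [0.4, 0.2, 0.7]
grip_width: 70.0
finger_force: 0.0
time: 29.28
tool_pos: [434.8, -90.8, 40.6]
tcp_rot: [3.141, 0.001, 1.571]
contact_force: [-1.3, -0.9, 3.5]
grip_width: 42.5
finger_force: 29.9
time: 30.15
tool_pos: [434.9, -90.8, 140.7]
tcp_rot: [3.14, 0.001, 1.571]
contact_force: [0.2, 0.9, -0.6]
grip_width: 42.7
finger_force: 29.9
366.5 335.0 170.50303649902344 (196, 301, 342, 37) [17.91506782 -2.02821072]
317.0 268.5 37.00347900390625 (280, 254, 75, 16) [ 0.58201884 23.53547113]
dp [-0.2159, 0.0161, 0.0001] rot [0.0, 0.0, 0.0]
```

```bash
python3 -m pendant '{"dp":[[-0.01,0.001,0],[-0.035,0.003,0],[-0.07,0.005,0],[-0.105,0.008,0],[-0.14,0.01,0],[-0.175,0.013,0],[-0.2,0.015,0],[-0.2145,0.016,0]],"rotation":[[0,0,0],[0,0,0],[0,0,0],[0,0,0],[0,0,0],[0,0,0],[0,0,0],[0,0,0]]}'
python3 -m pendant '{"dp":[[0,0,0],[0,0,0]],"rotation":[[0,0,0],[0,0,0]]}'
python3 - <<'E'
from h import *
go((450.6,-305.8,62,np.pi/2),(450.6,-305.8,51,np.pi/2))
E
```

```text
time: 31.2
tool_pos: [450.2, -306.7, 139.5]
tcp_rot: [-3.141, -0.001, 1.569]
contact_force: [0.1, 0.2, -0.9]
grip_width: 42.6
finger_force: 29.9
time: 31.45
tool_pos: [450.5, -304.3, 140.2]
tcp_rot: [-3.141, -0.001, 1.571]
contact_force: [0.9, -0.4, -0.6]
grip_width: 43.0
finger_force: 29.9
dp [-0.0015, 0.0002, 0.0782] rot [-0.0, -0.001, 0.0]
dp [-0.0015, 0.0002, 0.0892] rot [-0.0, -0.001, 0.0]
```

```bash
python3 -m pendant '{"dp":[[-0.0015,0,0.015],[-0.0015,0,0.035],[-0.0015,0,0.055],[-0.0015,0,0.07],[-0.0015,0,0.078],[-0.0015,0,0.078],[-0.0015,0,0.081],[-0.0015,0,0.081]],"rotation":[[0,0,0],[0,0,0],[0,0,0],[0,0,0],[0,0,0],[0,0,0],[0,0,0],[0,0,0]]}'
python3 -m pendant '{"dp":[[0,0,0.002],[0,0,0.004],[0,0,0.006],[0,0,0.007],[0,0,0.007]],"rotation":[[0,0,0],[0,0,0],[0,0,0],[0,0,0],[0,0,0]]}'
```

```text
time: 32.45
tool_pos: [450.9, -306.9, 59.8]
tcp_rot: [3.141, 0.001, 1.571]
contact_force: [-0.5, 0.4, -0.4]
grip_width: 43.1
finger_force: 29.9
time: 33.08
tool_pos: [450.7, -306.7, 52.4]
tcp_rot: [3.141, 0.0, 1.571]
contact_force: [-0.1, -0.6, -0.9]
grip_width: 42.7
finger_force: 29.9
```

```bash
python3 -m pendant '{"dp":[[0,0,0.001],[0,0,0.002],[0,0,0.0025],[0,0,0.0025]],"rotation":[[0,0,0],[0,0,0],[0,0,0],[0,0,0]]}'
```

```text
time: 33.58
tool_pos: [450.8, -306.9, 50.7]
tcp_rot: [3.141, 0.001, 1.571]
contact_force: [-1.1, 1.2, 5.5]
grip_width: 42.9
finger_force: 29.9
```

Down on the hollow floor. Releasing, rising, and heading for the glass.

```bash
python3 -m pendant '{"dp":[[0,0,0],[0,0,0],[0,0,0],[0,0,-0.01],[0,0,-0.05],[0,0,-0.1],[0,0,-0.15],[0,0,-0.15]],"rotation":[[0,0,0],[0,0,0],[0,0,0],[0,0,0],[0,0,0],[0,0,0],[0,0,0],[0,0,0]]}' 0.065
python3 - <<'E'
from h import *
c=wcap();q=c
hs=cv2.cvtColor(q['pixels'],cv2.COLOR_RGB2HSV)
m=((hs[...,0]>18)&(hs[...,0]<30)&(hs[...,1]>150)).astype(np.uint8)
for k in cv2.findContours(m,cv2.RETR_EXTERNAL,cv2.CHAIN_APPROX_NONE)[0]:
    if cv2.contourArea(k)>500:
        (x,y),r=cv2.minEnclosingCircle(k);print(x,y,r,cv2.boundingRect(k),ray(q,x,y,110))
go((420,-23,200,np.pi),(432.3,-23.2,200,np.pi),(432.3,-23.2,26,np.pi))
E
```

```text
time: 34.58
tool_pos: [452.4, -308.2, 205.0]
tcp_rot: [3.134, 0.007, 1.571]
contact_force: [-0.4, -0.1, -0.5]
grip_width: 64.9
finger_force: 0.0
415.49560546875 335.0 170.50743103027344 (245, 326, 342, 12) [ 543.48731179 -430.93619477]
106.74766540527344 216.0 110.35889434814453 (0, 188, 215, 77) [ 285.44874464 -317.21594947]
312.43524169921875 201.5719451904297 27.122238159179688 (287, 175, 52, 54) [ 450.54107452 -305.35555889]
dp [0.2843, -0.0313, 0.0012] rot [0.0, 0.006, -1.571]
dp [0.2841, -0.019, 0.0013] rot [0.0, 0.006, -1.571]
dp [0.2847, -0.0197, 0.1753] rot [0.0, 0.006, -1.571]
```

```bash
python3 -m pendant '{"dp":[[0.03,-0.003,0],[0.07,-0.007,0],[0.11,-0.011,0],[0.15,-0.015,0],[0.19,-0.02,0],[0.23,-0.025,0],[0.26,-0.03,0],[0.2843,-0.0313,0]],"rotation":[[0,0,-0.18],[0,0,-0.36],[0,0,-0.54],[0,0,-0.72],[0,0,-0.9],[0,0,-1.08],[0,0,-1.26],[0,0,-1.43]]}' 0.075 >/dev/null
python3 -m pendant '{"dp":[[0,0,0],[0,0,0],[0,0,0]],"rotation":[[0,0,-0.14],[0,0,-0.14],[0,0,-0.14]]}'
python3 - <<'E'
from h import *
c=wcap();np.savez('w12.npz',**{k:v for k,v in c.items() if k!='obs'})
g=cv2.cvtColor(c['pixels'],cv2.COLOR_RGB2GRAY)
p=proj(c,(432.3,-23.2,62));f=proj(c,(432.3,-23.2,0));print(p,f)
r=np.linalg.norm(proj(c,(432.3,-23.2+24.5,62))-p);print(r)
w=cv2.GaussianBlur(g,(3,3),0)[int(p[1])-60:int(p[1])+60,int(p[0])-60:int(p[0])+60]
k=cv2.HoughCircles(w,cv2.HOUGH_GRADIENT,1,8,param1=80,param2=14,minRadius=int(r*.7),maxRadius=int(r*1.15))
for x,y,q in (k[0] if k is not None else []):
    u,v=x+int(p[0])-60,y+int(p[1])-60;print(u,v,q,ray(c,u,v,62),ray(c,u,v,0))
hs=cv2.cvtColor(c['pixels'],cv2.COLOR_RGB2HSV)
for y in range(int(p[1])-40,int(p[1])+42,3):print(y,''.join('%s'%('s' if hs[y,x,1]<40 else '-') for x in range(int(p[0])-45,int(p[0])+45)))
go((432.3,-23.2,26,np.pi))
E
```

```text
time: 36.0
tool_pos: [419.0, -22.5, 199.4]
tcp_rot: [-3.141, -0.001, 3.138]
contact_force: [-0.0, 0.1, 0.5]
grip_width: 74.8
finger_force: 0.0
[314.22668837 204.51842026] [314.62726038 189.15692564]
26.2423030355626
315.5 200.5 24.3 [428.41251928 -21.99747758] [445.42350648 -22.27252391]
164 ssssssssssssss--ssssssssssss-ssssssssssssssssssssssssssss-ssssssssssssss-sssssssssssssssss
167 sssss--ss-s--sssssss-sssssssssssssssssssssssssssssssssss-sss--sssssssssssssssss-sssssssss-
170 ssssssssssssss--sssssssssssssssssssssssssssssssssssssssss--sssssssssssssssssssssssssssss-s
173 ssssssssssssssssssssssssssssssssss-s-sssssssssssssssssssssssssssssssssssssssssssssssssssss
176 sssss-ssssssssssssssssssssssss-sssssssssssssssssssssssssssssssssssssssssssssssss-ssssssss-
179 ssssssssssssssssssssssssssssssssssssssssssssssssssssssssssssssssssssssssssssssssssssssssss
182 ssssssssssss-sssss-ssssssssssssssssssssssssssssssssssssssssssssssssssssssssssss-ssssssssss
185 ssssssssssssssss-ssssssssssssssssssssssssssssssssssssssssssssssssssssssss-sssssssssss-sss-
188 sssssssssssssssssss-sssssssssssssssssssssssssss
[... 1203 characters left out ...]
ssssssssssss-s-ssssss-sss-ss-ssssssssss-sssssssssssssss--s-s-ss-ss-sssss---
230 ssss-ssssssssssssssss-ssssss-s-ssssssssssssss-ssss--sssss-ssss-s-s-s-ss----s-s----ss-----s
233 --ssssssssssssssssss-sssssssssssss-ss--ss-sssss-s-ss-sssssssssss-s--s-----------s---s-ss--
236 ss-s--ssssssssssssss--ssssssssssss-sssssssssssssssss--ssss-ss--sss--s-s----s--s--s----ss--
239 ss-sssssssssssssss-sssssssss-s--ssssssss-ss-sssssssss--sssssssss--sss-sss---s-ssssssss-ss-
242 sssssssssssssssssssssss----ss-ssssssssss-sssssssss-sssss----ss-s--s-sss-s-----ss--ss-s-ss-
245 ss-ssssssssssssss-sss--ssss-sssss-s-ssss--ss-sssss-s---s----ss-s-ss---s-----s---s--sss----
dp [-0.0132, -0.0005, 0.1735] rot [-0.0, -0.0, -0.004]
```

```bash
python3 - <<'E'
from h import *
c=dict(np.load('w12.npz'));g=cv2.GaussianBlur(cv2.cvtColor(c['pixels'],cv2.COLOR_RGB2GRAY),(3,3),0)
print('col315 rows165-240',g[165:240,315].tolist())
print('row203 cols 275-355',g[203,275:355].tolist())
for z in(62,0):
  for x in(428,430,432):
    r=24.5 if z else 19
    print(z,x,proj(c,(x-r,-22.5,z)).round(1),proj(c,(x+r,-22.5,z)).round(1))
t=dict(np.load('top0.npz'));g=cv2.cvtColor(t['pixels'],cv2.COLOR_RGB2GRAY)
print('top col 326 rows 232-262',g[232:262,326].tolist());print('row 247',g[247,312:342].tolist())
for x in(428,430,432,434):
  print(x,[proj(t,(x+s*r,-22.5,z)).round(1)[1] for s,r,z in((1,24.5,62),(-1,24.5,62),(1,19,0),(-1,19,0))])
E
```

```text
col315 rows165-240 [138, 109, 96, 94, 93, 92, 91, 90, 90, 94, 108, 131, 148, 151, 148, 147, 149, 152, 154, 155, 156, 156, 156, 157, 157, 157, 156, 156, 156, 156, 156, 155, 153, 153, 151, 148, 142, 136, 129, 123, 119, 116, 115, 115, 112, 109, 108, 107, 107, 107, 106, 105, 105, 104, 104, 104, 105, 111, 125, 136, 130, 112, 98, 94, 93, 93, 93, 94, 93, 93, 94, 95, 95, 95, 95]
row203 cols 275-355 [94, 95, 96, 96, 97, 98, 97, 97, 97, 97, 97, 97, 98, 98, 99, 103, 118, 137, 140, 125, 110, 105, 105, 107, 108, 108, 109, 110, 111, 113, 115, 116, 117, 119, 120, 122, 124, 125, 127, 129, 129, 129, 130, 129, 128, 127, 125, 123, 120, 117, 115, 114, 111, 109, 107, 105, 101, 99, 97, 96, 95, 95, 94, 94, 97, 112, 133, 137, 120, 103, 96, 95, 95, 94, 94, 94, 94, 95, 95, 95]
62 428 [314.9 174.1] [315.1 224.9]
62 430 [314.9 176.3] [315.1 226.9]
62 432 [314.9 178.4] [315.1 228.9]
0 428 [315.2 168.5] [315.3 201.8]
0 430 [315.2 170.3] [315.3 203.6]
0 432 [315.2 172.1] [315.3 205.3]
top col 326 rows 232-262 [163, 163, 164, 164, 165, 164, 135, 100, 86, 86, 91, 104, 116, 122, 125, 124, 125, 125, 124, 123, 120, 112, 97, 83, 87, 136, 151, 154, 157, 157]
row 247 [167, 168, 167, 160, 154, 135, 103, 95, 108, 118, 122, 124, 124, 125, 124, 124, 123, 117, 108, 97, 87, 88, 104, 104, 145, 169, 171, 169, 168, 166]
428 [np.float64(239.0), np.float64(259.1), np.float64(242.1), np.float64(256.9)]
430 [np.float64(238.2), np.float64(258.3), np.float64(241.3), np.float64(256.1)]
432 [np.float64(237.4), np.float64(257.5), np.float64(240.5), np.float64(255.3)]
434 [np.float64(236.6), np.float64(256.7), np.float64(239.7), np.float64(254.5)]
```

```bash
python3 -m pendant '{"dp":[[-0.011,0,0.03],[-0.011,0,0.06],[-0.011,0,0.09],[-0.011,0,0.12],[-0.011,0.0005,0.145],[-0.011,0.0005,0.165],[-0.011,0.0005,0.1735],[-0.011,0.0005,0.1735]],"rotation":[[0,0,0],[0,0,0],[0,0,0],[0,0,0],[0,0,0],[0,0,0],[0,0,0],[0,0,0]]}'
python3 -m pendant '{"dp":[[0,0,0],[0,0,0],[0,0,0],[0,0,0],[0,0,0]],"rotation":[[0,0,0],[0,0,0],[0,0,0],[0,0,0],[0,0,0]]}' 0.03
```

```text
time: 37.05
tool_pos: [430.3, -22.1, 26.1]
tcp_rot: [-3.141, -0.0, 3.14]
contact_force: [-0.3, 0.6, -0.6]
grip_width: 74.9
finger_force: 0.0
time: 37.67
tool_pos: [430.8, -22.0, 26.7]
tcp_rot: [-3.141, 0.001, 3.141]
contact_force: [0.0, -0.7, 4.2]
grip_width: 46.0
finger_force: 30.0
```

```bash
python3 -m pendant '{"dp":[[0,0,-0.005],[0,0,-0.02],[0,0,-0.045],[0,0,-0.07],[0,0,-0.09],[0,0,-0.1],[0,0,-0.1]],"rotation":[[0,0,0],[0,0,0],[0,0,0],[0,0,0],[0,0,0],[0,0,0],[0,0,0]]}'
python3 - <<'E'
from h import *
go((450.4,-226.6,125,np.pi/3))
E
```

```text
time: 38.55
tool_pos: [430.5, -22.0, 126.6]
tcp_rot: [-3.141, 0.001, 3.141]
contact_force: [-0.2, 0.2, -0.4]
grip_width: 46.2
finger_force: 30.0
dp [-0.0201, -0.2046, 0.0018] rot [0.001, 0.001, 2.094]
```

```bash
python3 -m pendant '{"dp":[[-0.001,-0.008,0],[-0.003,-0.023,0],[-0.005,-0.04,0],[-0.007,-0.06,0],[-0.009,-0.08,0],[-0.011,-0.1,0],[-0.013,-0.12,0],[-0.014,-0.137,0]],"rotation":[[0,0,0.1],[0,0,0.27],[0,0,0.44],[0,0,0.62],[0,0,0.8],[0,0,0.98],[0,0,1.16],[0,0,1.33]]}' >/dev/null
python3 - <<'E'
from h import *
go((450.4,-226.6,125,np.pi/3))
E
```

```text
dp [-0.0669, -0.0091, 0.0002] rot [-0.002, -0.0, 0.758]
```

```bash
python3 -m pendant '{"dp":[[-0.015,-0.002,0],[-0.03,-0.004,0],[-0.045,-0.006,0],[-0.06,-0.008,0],[-0.0669,-0.0091,0],[-0.0669,-0.0091,0],[-0.0669,-0.0091,0]],"rotation":[[-0.001,0,0.17],[-0.002,0,0.34],[-0.002,0,0.51],[-0.002,0,0.66],[-0.002,0,0.758],[-0.002,0,0.758],[-0.002,0,0.758]]}'
python3 - <<'E'
from h import *
go((450.4,-226.6,45,np.pi/3),(450.4,-226.6,36.5,np.pi/3))
c=wcap();np.savez('w13.npz',**{k:v for k,v in c.items() if k!='obs'})
E
```

```text
time: 40.42
tool_pos: [451.0, -225.6, 125.8]
tcp_rot: [3.141, -0.001, 1.055]
contact_force: [-0.3, -0.4, -0.9]
grip_width: 46.1
finger_force: 30.0
dp [-0.0012, -0.0, 0.0808] rot [0.001, -0.001, 0.008]
dp [-0.0012, -0.0001, 0.0893] rot [0.001, -0.001, 0.008]
```

```bash
python3 -m pendant '{"dp":[[-0.001,0,0.015],[-0.001,0,0.035],[-0.001,0,0.055],[-0.001,0,0.07],[-0.001,0,0.079],[-0.001,0,0.081],[-0.001,0,0.083],[-0.001,0,0.083]],"rotation":[[0,0,0],[0,0,0],[0,0,0],[0,0,0],[0,0,0],[0,0,0],[0,0,0],[0,0,0]]}'
python3 -m pendant '{"dp":[[0,0,0.002],[0,0,0.003],[0,0,0.004],[0,0,0.0045],[0,0,0.0045]],"rotation":[[0,0,0],[0,0,0],[0,0,0],[0,0,0],[0,0,0]]}'
```

```text
time: 41.48
tool_pos: [451.3, -227.2, 43.8]
tcp_rot: [3.138, -0.001, 1.053]
contact_force: [0.5, -0.2, -1.1]
grip_width: 46.1
finger_force: 30.0
time: 42.1
tool_pos: [451.1, -227.0, 38.9]
tcp_rot: [3.139, -0.001, 1.053]
contact_force: [-0.2, -0.2, -0.4]
grip_width: 45.9
finger_force: 30.0
```

```bash
python3 -m pendant '{"dp":[[0,0,0.001],[0,0,0.002],[0,0,0.0025],[0,0,0.0025]],"rotation":[[0,0,0],[0,0,0],[0,0,0],[0,0,0]]}'
```

```text
time: 42.6
tool_pos: [451.1, -227.1, 36.7]
tcp_rot: [3.139, -0.001, 1.053]
contact_force: [-1.3, -0.3, 4.6]
grip_width: 45.9
finger_force: 30.0
```

```bash
python3 -m pendant '{"dp":[[0,0,0],[0,0,0],[0,0,0],[0,0,-0.01],[0,0,-0.05],[0,0,-0.1],[0,0,-0.15],[0,0,-0.18]],"rotation":[[0,0,0],[0,0,0],[0,0,0],[0,0,0],[0,0,0],[0,0,0],[0,0,0],[0,0,0]]}' 0.062
python3 - <<'E'
from h import *
go((250,250,250,2.3))
E
```

```text
time: 43.6
tool_pos: [451.2, -227.2, 219.9]
tcp_rot: [3.135, -0.0, 1.053]
contact_force: [-0.1, -0.5, 0.2]
grip_width: 62.0
finger_force: 0.0
dp [0.3151, -0.4108, -0.0327] rot [0.006, 0.004, -1.247]
```

```bash
python3 -m pendant '{"dp":[[0.04,-0.05,-0.03],[0.08,-0.1,-0.03],[0.12,-0.15,-0.03],[0.16,-0.2,-0.03],[0.2,-0.25,-0.03],[0.24,-0.3,-0.03],[0.28,-0.35,-0.03],[0.315,-0.41,-0.03]],"rotation":[[0,0,-0.15],[0,0,-0.3],[0,0,-0.45],[0,0,-0.6],[0,0,-0.75],[0,0,-0.9],[0,0,-1.05],[0,0,-1.2]]}'
python3 - <<'E'
from h import *
t=cap('top');np.savez('tF.npz',**{k:v for k,v in t.items() if k!='obs'});cv2.imwrite('pics/tF.png',t['pixels'][:,:,::-1])
g=cv2.cvtColor(t['pixels'],cv2.COLOR_RGB2GRAY);hs=cv2.cvtColor(t['pixels'],cv2.COLOR_RGB2HSV)
m=((hs[...,0]>18)&(hs[...,0]<30)&(hs[...,1]>150)).astype(np.uint8)
for k in cv2.findContours(m,cv2.RETR_EXTERNAL,cv2.CHAIN_APPROX_NONE)[0]:
    if 60<cv2.contourArea(k)<900:
        (x,y),r=cv2.minEnclosingCircle(k);print('gold',x,y,r,ray(t,x,y,110))
def circ(n,p,r0,z,exp):
    w=g[p[1]-40:p[1]+40,p[0]-40:p[0]+40]
    k=cv2.HoughCircles(cv2.resize(w,None,fx=3,fy=3,interpolation=cv2.INTER_CUBIC),cv2.HOUGH_GRADIENT,1,20,param1=80,param2=15,minRadius=int(r0*2.6),maxRadius=int(r0*3.5))
    for x,y,q in (k[0][:3] if k is not None else []): print(n,(x/3+p[0]-40,y/3+p[1]-40),q/3,ray(t,x/3+p[0]-40,y/3+p[1]-40,z),'expect',exp)
p=proj(t,(627.7,-53.3,192)).astype(int);circ('dripper',p,52.5*487/1070,192,(627.7,-53.3))
p=proj(t,(450.6,-226.6,72)).astype(int);circ('glass',p,24.5*487/1190,72,(450.6,-226.6))
s=cap('side');cv2.imwrite('pics/sF.png',s['pixels'][:,:,::-1]);np.savez('sF.npz',**{k:v for k,v in s.items() if k!='obs'})
# dripper silhouette tilt in side view: predicted rim points vs white mask
gs=cv2.cvtColor(s['pixels'],cv2.COLOR_RGB2GRAY)
d=cv2.absdiff(gs,cv2.cvtColor(np.load('side0.npz')['pixels'],cv2.COLOR_RGB2GRAY))
print('dripper rim pred L/R',proj(s,(627.7+52,-53,192)),proj(s,(627.7-52,-53,192)),'flange',proj(s,(627.7+49,-53,122)),proj(s,(627.7-49,-53,122)))
pc=proj(s,(627.7,-53,192)).astype(int)
for y in range(pc[1]-20,pc[1]+70,4):print(y,''.join('#' if d[y,x]>25 else '.' for x in range(pc[0]-60,pc[0]+60,1)))
# bystanders unchanged between first and last top picture
d0=cv2.absdiff(g,cv2.cvtColor(np.load('top0.npz')['pixels'],cv2.COLOR_RGB2GRAY))
for n,q in dict(red=(455,193),sugar=(320,125),pur1=(391,154),pur2=(392,197),pink=(416,175),teal=(331,281)).items():print(n,d0[q[1]-10:q[1]+10,q[0]-10:q[0]+10].mean())
E
```

```text
time: 44.6
tool_pos: [260.6, 230.9, 246.6]
tcp_rot: [3.138, 0.002, 2.257]
contact_force: [1.9, 1.1, -1.2]
grip_width: 62.4
finger_force: 0.0
gold 445.9397888183594 236.2905731201172 9.2315092086792 [ 451.66029863 -306.34480956]
dripper (np.float64(339.1666679382324), np.float64(157.83333206176758)) 21.066668 [628.28401735 -52.85869452] expect (627.7, -53.3)
dripper (np.float64(339.8333320617676), np.float64(164.83333206176758)) 27.466667 [612.36844713 -53.96542595] expect (627.7, -53.3)
glass (np.float64(447.5), np.float64(236.5)) 9.066667 [ 452.48519431 -320.48256844] expect (450.6, -226.6)
glass (np.float64(405.8333320617676), np.float64(238.16666793823242)) 10.533334 [ 450.42581744 -217.87652998] expect (450.6, -226.6)
dripper rim pred L/R [269.35146075 130.09721369] [310.41721992 130.71981858] flange [272.53431757 155.70383977] [309.8240587 156.4727682]
110 ........................................................................................................................
114 .....................................................................................................
[... 2010 characters left out ...]
.........
182 ...........................................##########.###############.......###.........................................
186 ...............................................###..######################..#...........................................
190 ..............................................#.......#####################.............................................
194 ..................................########..................#######.....................................................
198 ........................................................................................................................
red 1.1
sugar 0.8375
pur1 1.1175
pur2 1.095
pink 1.54
teal 1.2725
```

```bash
python3 - <<'E'
from h import *
t=dict(np.load('tF.npz'));a=t['pixels'].astype(int);b=np.load('top0.npz')['pixels'].astype(int)
d=np.abs(a-b).max(2)
print('rim pred',[proj(t,p).round(1).tolist() for p in((450.6,-226.6,72),(475,-226.6,72),(426,-226.6,72),(450.6,-202,72),(450.6,-251,72))],'foot',proj(t,(450.6,-226.6,10)).round(1))
for y in range(222,256):print(y,''.join('#' if d[y,x]>14 else '.' for x in range(390,432)))
print(get_obs()['dq'].round(3))
E
```

```text
rim pred [[409.4, 238.0], [409.0, 228.1], [409.8, 248.1], [399.4, 238.2], [419.3, 237.8]] foot [404.7 239. ]
222 ..........................................
223 ..........................................
224 ..........................................
225 ..........................................
226 ..........................................
227 .............#########....................
228 ..........##############..................
229 .........################.................
230 ........##################................
231 .......####################.............##
232 .......#####################............##
233 .......#####################............##
234 .......#####################............##
235 ......#######################.........####
236 ......#######################.........####
237 ......#######################.........####
238 ......#######################.........####
239 .......######################..........###
240 .......#####################...........###
241 .......##################.##...........###
242 ........###################.............##
243 .........##################.............##
244 ..........################...............#
245 ............#############.................
246 ..............#########...................
247 .................####.....................
248 ..........................................
249 ..........................................
250 ..........................................
251 ..........................................
252 ..........................................
253 ..........................................
254 ..........................................
255 ..........................................
[-0.148  0.001  0.006 -0.052 -0.005 -0.024]
```

The glass blob (rows 227–247, right edge at 418) matches a glass standing upright in the left hollow. I'll let the arm settle and hand in.

```bash
python3 -m pendant '{"dp":[[0,0,0],[0,0,0],[0,0,0],[0,0,0]],"rotation":[[0,0,0],[0,0,0],[0,0,0],[0,0,0]]}'; python3 -c "
from plant import workorder;print(workorder.close_job())"
```

```text
time: 45.2
tool_pos: [262.2, 228.3, 245.7]
tcp_rot: [3.14, 0.002, 2.25]
contact_force: [-0.2, -0.1, -0.0]
grip_width: 62.3
finger_force: 0.0
the job is handed in; nothing more can be done
None
```

I handed the job in at about 45 s of robot time: the mug is on the scale with the dripper seated on it, and the spoon, glass and gold-capped jar are in their places on the board. My camera and contact-force checks found everything in place and the other jars where they started, but the hand-in returned no verdict.

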